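Turn the bored rook blank mouth-up and hold it in the corner fence

ROBOT

A 6-joint arm with a two-finger parallel gripper is mounted at the origin on the work surface. World frame = base frame: x ahead of the robot, y to its left, z up, the work surface at z = 0. Lengths are in mm, angles in rad, forces in N, time in s.
With the tool pointing down it reaches from about 350 to 950 mm from the base axis. Payload 17.4 kg.
Tool frame: the origin (TCP) lies midway between the tips of the shut fingers; the grasp point (between the pads) lies 19 mm behind it (r.grip_depth is the distance from the TCP to the grasp point, in mm); y points along the fingers, x is the direction in which the jaws open and shut, and the axes are right-handed (so a half turn about y gives the same grasp; the last joint's range is limited). The gripper opens to 93 mm and grips with 3 to 60 N. Pads are 15 mm wide; open, the fingers measure 128 mm over their backs; the gripper's body (75 mm by 188 mm) begins 65 mm behind the grasp point.
Start: joints at [-1.164, 0.116, 1.442, -0, 1.584, -0.038], TCP at [290.429, -609.33, 218.646] pointing down, gripper open.
Joint ranges: [-2.83, 2.83], [-0.83, 2.19], [0.07, 2.5], [-1.14, 4.28], [0.01, 3], [-2.97, 2.97]. Speed limits (rad/s): [1.89, 1.89, 2.22, 3.14, 3.14, 3.14].

INTERFACE

Orientations are given as [roll, pitch, yaw] about the fixed x, y, z axes, in that order (R = Rz(yaw) Ry(pitch) Rx(roll)).
In Python, from plant import r gives the robot as it stands. The module is installed in compiled form; this text tells all that it offers.
- The arm moves only by the tool carry_out, never from a script. Its argument "motion" is a list that holds one entry, the list of rows, each a list of 4 numbers: the shift along the tool's x, y, z in m, then the turn about the tool's y in units of 6 degrees (1.0 is 6 degrees). In form: [[[dx, dy, dz, turn], ...]]. A call has 1 to 5 rows; each row shifts and turns the commanded pose from where the row before left it, along the tool's axes as they then stand; what a row does not reach is not made up. A row lasts 1/8 s, in which the tool goes at most 62.5 mm and 10.7 degrees, less where a joint would pass 70% of its speed; a pose out of reach is approached as far as the arm can. A call is refused whole if a number of a shift passes 0.0625 or a number of a turn 1, either way. A call with a gripper value outside its range is refused whole. "hand" is the opening, from -1 (shut) to 1 (fully open), set as the call begins (left out, the last holds). The fingers move at their own pace and stop on an object; "newtons" is the grip in N (left out, the last holds). Time passes only in rows, so rows that do not move let the fingers close. It gives the time, the measured TCP pose, the force and the opening at its end, in the units of the state.
- r.read_state(): the state, without advancing time (a new reading comes with each control period).
- r.grab_frame(name): name is "scene" or "top"; returns the picture (400x640x3 uint8, blue, green, red); there is no depth.
- r.calibration(name): a dict with "mtx" (3x3 intrinsics, pixels), "rvec" (rotation vector, rad) and "tvec" (3), from world to camera coordinates, as OpenCV has them. Camera axes: x right, y down, z forward; pixel columns grow to the right and rows downward; lengths in mm; the calibration is good to about 2 mm. A picture is of the moment at which its call begins. calibration takes no time and is no camera call.
- r.sign_off(): hands the job in, once; it reports no verdict.
The state is a dict: "t": time; "q": joint angles; "qvel": joint speeds; "effort": joint torques, N m; "tcp_pos": TCP position; "ee_rot": TCP orientation; "contact_force": force on the tool from outside, world axes, zero at the start; "moment": the same for the moment, N m; "gripper_width": opening from 0.0 (shut) to 1.0 (fully open).
Only numpy, scipy, OpenCV 4.12 (cv2) and the standard library are available. Lean on these libraries where they do the work, as an engineer would, in place of code of your own. Each camera call takes 0.05 s, during which the arm holds its last target.

TASK

The boxwood rook blank stands bored end down; turn it over so that it stands flat on its red-waxed end with the bore facing up, then press it into the inner corner of the aluminium fence, flush against both stops at once. Finish while still holding it there: keep the fingers on it, pushing it firmly but gently onto both stops, as it stands flat on the bench. Leave the ebony knight, brass calipers and rasp where they are.

Things in the scene. Friction and masses are not known exactly. Their poses are not given: they have to be found in the camera images.
- blank: Pale boxwood block, 50 x 50 mm square, 70 mm long, 0.1 to 0.2 kg. One end (the mouth) has a round bore 33 mm wide, 45 mm deep; the other is solid, sealed with red wax. Origin at the centre of the mouth end; z runs along the block from mouth to red end (up at the start, when it stands mouth-down, red on top; must point down at the end); x and y are square to the side faces.
- blank_center (a point): Centre of the blank, 35 mm from either end; axes as the blank's.
- blank_mouth (a point): Centre of the blank's bored (mouth) end face; axes as the blank's.
- blank_foot (a point): Centre of the blank's red-waxed end face; axes as the blank's.
- fence: Fixed L-shaped aluminium fence, brass screws, 18 mm high, walls 15 mm thick. Origin at the inner corner at bench level; z up, x roughly away from the robot. Inner faces: far stop the plane x = 0, side stop the plane y = 0. The free quarter is x < 0, y < 0 (open towards the robot and its right). The blank in the corner has its centre line at x = -25, y = -25 mm in this frame.
- stop_far: The fence's far stop, 95 mm long (from y = -80 to +15 mm in the fence's frame, x = 0 to 15 mm). Same origin and axes as the fence.
- stop_side: The fence's side stop, 80 mm long (from x = -80 to 0 mm in the fence's frame, y = 0 to 15 mm). Same origin and axes as the fence.
- knight: Bystander: half-carved ebony knight, 42 mm round base, 90 mm tall, standing. Origin under its base.
- calipers: Bystander: brass calipers lying flat, 150 x 62 x 8 mm, beam along its x. Origin under the middle of the beam.
- rasp: Bystander: steel rasp with beech handle lying along its x, 325 mm long, 24 mm wide and high. Origin at bench level near the tang.
Mind the look-alikes: they are no part of the job. Of the things that look like the blank, take the one that is farthest from the robot's base at the start.

How it is judged (in metres and radians):
On the way:
1. the blank is turned over, its bore facing up (angle between blank's own z axis and vertical above 2.94 rad), for 0.2 s.
At the end, for the whole second after the job is handed in: The blank stands bore up (within 0.08 rad) with its red end on the bench (within 4 mm), its centre line within about 3 mm of its place in the corner, its faces square to the stops within 0.06 rad, pressed on each stop with 1 to 40 N, at rest, the fingers still on it (angle between blank's own z axis and vertical above 3.06 rad and height (world z) of blank_foot below 0.004 m and x of blank_center in the frame of fence between -0.0285 and -0.0225 m and y of blank_center in the frame of fence between -0.0285 and -0.0225 m and (angle between the x axis of blank and the x axis of fence, either way round below 0.06 rad or angle between the x axis of blank and the y axis of fence, either way round below 0.06 rad) and contact force between blank and stop_far between 1 and 40 N and contact force between blank and stop_side between 1 and 40 N and contact force between the fingers and blank above 1 N and linear speed of blank below 0.01 m/s); the arm keeps its last pose, push and grip.
It fails at once if the knight, calipers or rasp is shifted by more than 20 mm or knocked over (distance of any of knight, calipers, rasp from where it was at the start of the episode above 0.02 m or angle between knight's own z axis and vertical above 0.5 rad).
It also fails if it takes over 61 s, if anything falls off the work surface, if the arm or the gripper's body presses on something with over 40 N, if the wrist force passes 120 N, or if a joint passes its speed limit or range.

## Working session

There is one attempt and no reset: what is moved stays moved. The work goes in short steps, Python scripts to look and compute and a tool call to move; the robot and the scene stay as the last step left them, time stands still between calls to the robot, and variables do not carry over. Pictures are saved under pics/ and viewed, and the job is handed in when it is done.

Besides the shell and the picture viewer there is one more tool, called after "Call:" as name([rows], argument=value, ...), one row to a line, values as JSON. carry_out: Moves the arm, as the interface text tells. Its arguments: {"type":"object","properties":{"motion":{"type":"array"},"hand":{"type":"number"},"newtons":{"type":"number"}},"required":["motion"]}

```bash
mkdir -p pics
python3 - <<'E'
from plant import r
import cv2
for n in("scene","top"):
    cv2.imwrite(f"pics/{n}0.png",r.grab_frame(n))
    c=r.calibration(n);print(c)
print(r.read_state(),r.grip_depth)
E
```

```text
{'mtx': array([[474.10706179,   0.        , 323.5504042 ],
       [  0.        , 474.10706179, 197.1288474 ],
       [  0.        ,   0.        ,   1.        ]]), 'rvec': array([ 2.40186757,  1.09484448, -0.27979978]), 'tvec': array([-297.71612229, -357.82181539, 1338.14145133])}
{'mtx': array([[426.96156198,   0.        , 319.17233528],
       [  0.        , 426.96156198, 208.66057716],
       [  0.        ,   0.        ,   1.        ]]), 'rvec': array([ 2.13513303, -2.11935447,  0.15318848]), 'tvec': array([-76.55681729, 527.24905709, 980.31251171])}
{'t': 0.1, 'q': array([-1.16380129e+00,  1.16431217e-01,  1.44222142e+00, -3.77137438e-06,
        1.58399679e+00, -3.77979151e-02]), 'qvel': array([-0.00044837, -0.00041696, -0.00117813, -0.00058508, -0.00034785,
       -0.00056236]), 'effort': array([ 9.87037092e-04, -7.22888660e+01, -6.23866510e+01,  7.80977122e-02,
        2.27274501e-02, -9.92376681e-05]), 'tcp_pos': array([ 290.348927  , -609.14938366,  217.9693361 ]), 'ee_rot': array([-1.57076016e+00,  1.05615898e-03, -1.12600341e+00]), 'contact_force': array([-0.36954766,  0.3941394 ,  0.73973451]), 'moment': array([-0.00128148,  0.00721228,  0.0148325 ]), 'gripper_width': 1.0010195920924296} 18.8
```

View pics/scene0.png

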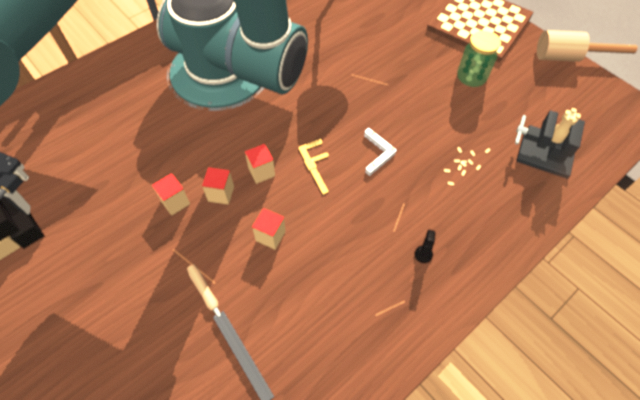

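View pics/top0.png

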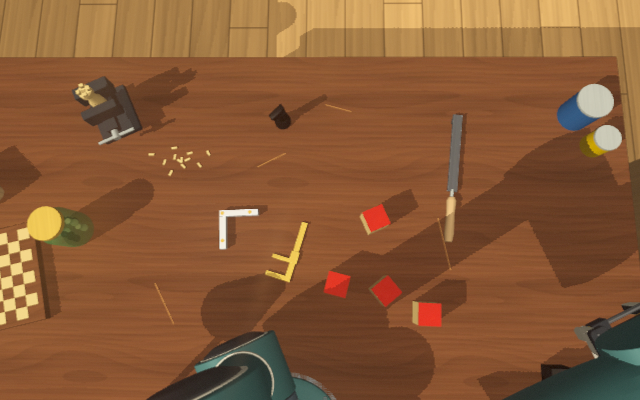

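```bash
cat > h.py <<'E'
from plant import r
import cv2, numpy as np
def K(n):
    c=r.calibration(n);R=cv2.Rodrigues(np.array(c["rvec"]))[0];return c["mtx"],R,np.array(c["tvec"]).ravel()
def bp(n,uv,z):
    M,R,t=K(n);d=R.T@np.linalg.inv(M)@np.array([*uv,1.]);o=-R.T@t
    return o+d*(z-o[2])/d[2]
def pj(n,P):
    M,R,t=K(n);p=(R@np.atleast_2d(P).T).T+t;p=p@M.T;return p[:,:2]/p[:,2:]
def crop(n,name,x,y,w,h,s):
    im=r.grab_frame(n)
    cv2.imwrite("pics/"+name,cv2.resize(im[y:y+h,x:x+w],None,fx=s,fy=s,interpolation=cv2.INTER_CUBIC))
E
python3 - <<'E'
from h import *
for uv in [(375,219),(337,284),(386,291),(427,315)]:
    p=bp("top",uv,70);print(uv,p.round(),np.hypot(p[0],p[1]))
for a,s in (("top",None),("scene",None)): 
    print(a, -K(a)[1].T@K(a)[2])
crop("top","t1.png",340,180,80,60,10)
crop("scene","s1.png",235,195,80,60,10)
crop("top","t2.png",205,195,80,60,10)
crop("scene","s2.png",345,115,80,60,10)
E
```

```text
(375, 219) [ 500. -203.   70.] 539.297315711939
(337, 284) [ 351. -115.   70.] 369.15961255959814
(386, 291) [ 336. -225.   70.] 404.7997038816062
(427, 315) [ 285. -316.   70.] 424.96743263085665
top [ 361.59764787  -93.23320495 1051.38948333]
scene [ 928.76860468 -434.77212488  977.57657664]
```

View pics/t1.png

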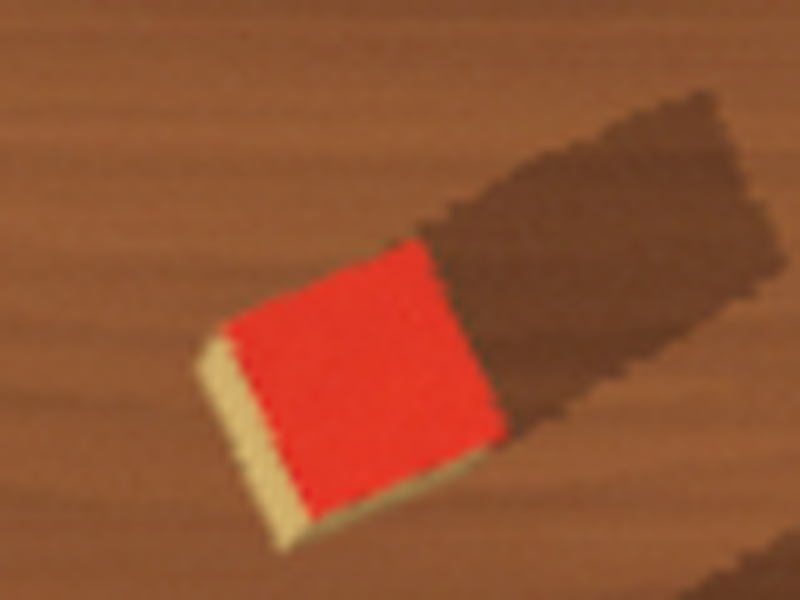

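View pics/s1.png

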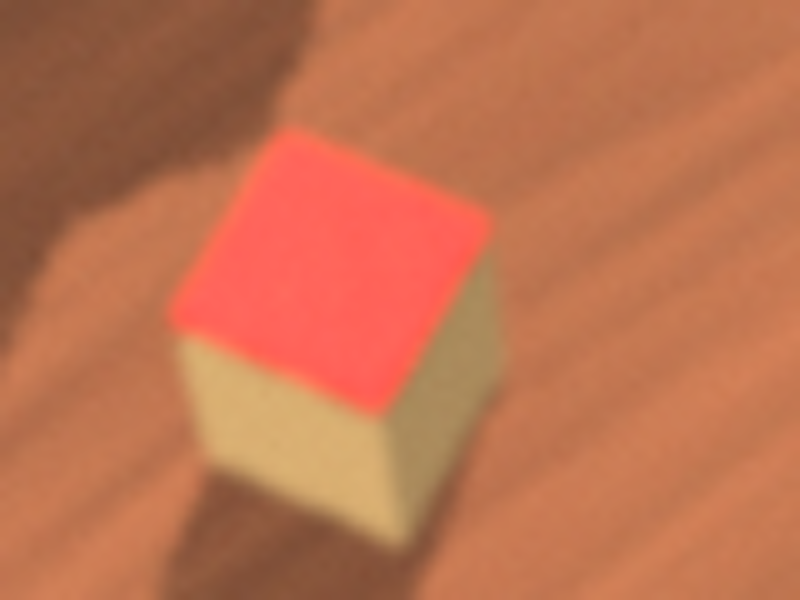

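View pics/t2.png

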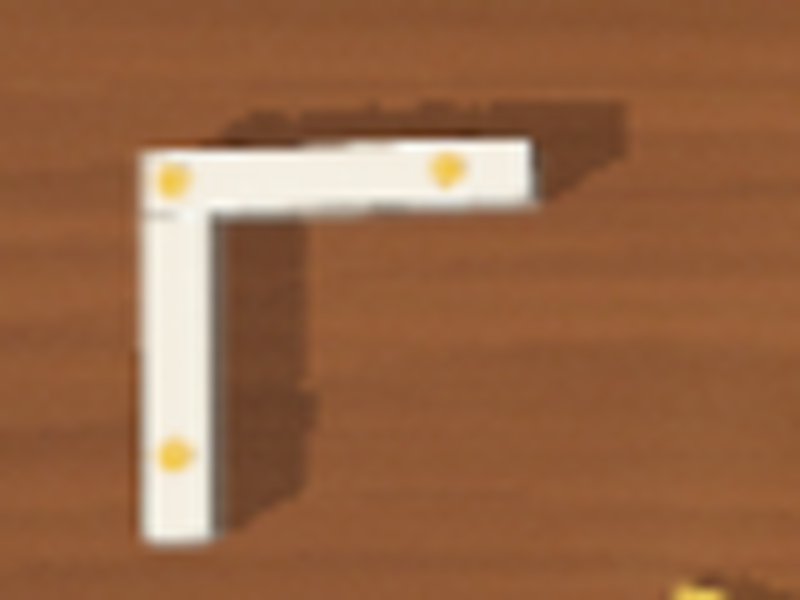

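View pics/s2.png

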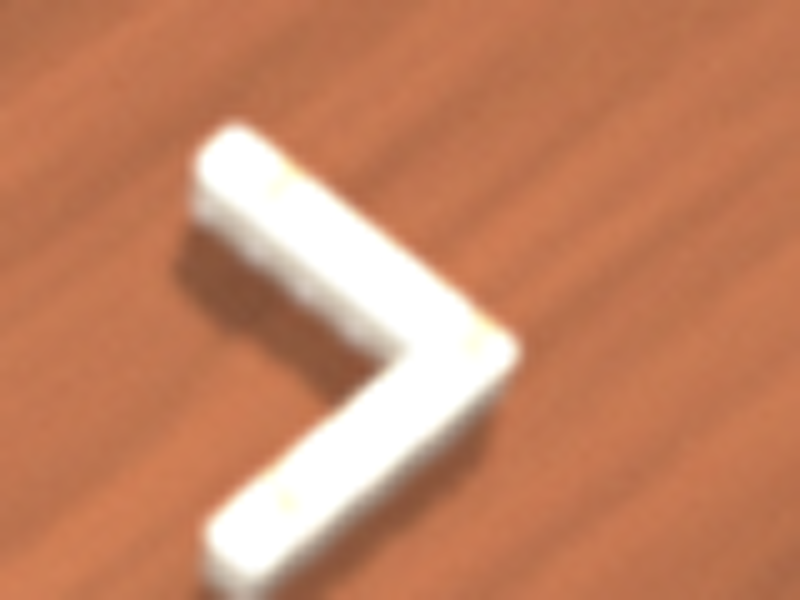

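Run:
```python
from h import *
def pts(n,l,x,y,z): return np.array([bp(n,(x+u/10-.45,y+v/10-.45),z) for u,v in l])
for n,l,x,y in (("top",[(420,238),(508,435),(312,522),(228,330)],340,180),("scene",[(287,127),(492,218),(380,413),(172,318)],235,195)):
    p=pts(n,l,x,y,70);print(p.round(1),p.mean(0).round(1),[round(float(np.linalg.norm(p[i]-p[i-1])),1) for i in range(4)])
    for i in range(4): d=p[i]-p[i-1];print(round(float(np.degrees(np.arctan2(d[1],d[0]))%90),1))
p=pts("top",[(210,213),(532,205),(213,543),(143,152),(532,138),(143,543)],205,195,18);print(p.round(1))
p=pts("scene",[(415,350),(198,165),(208,535),(520,350)],345,115,18);print(p.round(1))
print("knight",bp("top",(284,124),0),"cal",bp("top",(295,254),4),bp("top",(304,222),4),bp("top",(268,272),4),"rasp",bp("top",(450,240),12),bp("top",(452,195),12))
```

```text
[[ 536.6 -218.3   70. ]
 [ 490.5 -237.9   70. ]
 [ 470.  -192.6   70. ]
 [ 514.7 -173.6   70. ]] [ 503.  -205.6   70. ] [49.9, 50.1, 49.8, 48.5]
26.1
23.0
24.3
23.0
[[ 469.8 -192.1   70. ]
 [ 516.7 -172.4   70. ]
 [ 537.6 -219.5   70. ]
 [ 490.9 -239.2   70. ]] [ 503.8 -205.8   70. ] [51.6, 50.8, 51.6, 50.7]
24.1
22.9
24.0
22.9
[[512.6 157.8  18. ]
 [515.1  78.5  18. ]
 [431.7 153.4  18. ]
 [527.7 175.   18. ]
 [531.7  79.   18. ]
 [431.6 170.5  18. ]]
[[512.4 154.3  18. ]
 [434.9 153.4  18. ]
 [518.9  76.6  18. ]
 [529.6 174.3  18. ]]
knight [756.03610569  21.13858395   0.        ] cal [421.37249434 -13.71983294   4.        ] [500.44725812 -34.59236285   4.        ] [377.24191828  51.2518094    4.        ] rasp [ 457.67881447 -389.90661567   12.        ] [ 568.87269452 -399.32253443   12.        ]
```

Candidates (top view): (375,219) at 539 mm from the base, and (337,284), (386,291) and (427,315) at 369, 405 and 425 mm. I choose (375,219). The close crop shows a 50 mm red-topped block centred at (503,-206), with its faces at 23.5°. The fence's inner corner is at about (512.5,156), yaw about 2.4°.

Call:
carry_out([
  [[-0.036, 0, 0.0455, 0.33], [-0.036, 0, 0.0455, 0], [-0.036, 0, 0.0455, 0], [-0.036, 0, 0.0455, 0], [-0.036, 0, 0.0455, 0]],
], hand=1, newtons=5)

```text
t: 0.92
tcp_pos: [426.0, -350.9, 218.8]
ee_rot: [-1.571, -0.0, -1.161]
contact_force: [0.4, 0.4, 0.1]
gripper_width: 1.0
```

Call:
carry_out([
  [[-0.036, 0, 0.0455, 0], [-0.036, 0, 0.0455, 0], [-0.033, 0, 0.0455, 0], [0, 0, 0, 0]],
])

```text
t: 1.42
tcp_pos: [510.0, -199.1, 218.7]
ee_rot: [-1.57, 0.0, -1.156]
contact_force: [-0.7, -0.9, 0.3]
gripper_width: 0.997
```

Call:
carry_out([
  [[0.0034, 0.05, -0.0007, 0.05], [0, 0.05, 0, 0], [0, 0.05, 0, 0], [0, 0.034, 0, 0], [0, 0, 0, 0]],
])

```text
t: 2.05
tcp_pos: [507.8, -205.4, 32.4]
ee_rot: [-1.574, 0.003, -1.167]
contact_force: [0.4, 0.4, 0.9]
gripper_width: 1.0
```

Run:
```python
from h import *
crop("top","a1.png",320,150,120,90,6)
crop("scene","a2.png",215,175,120,90,6)
```

```text
(no output)
```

View pics/a2.png

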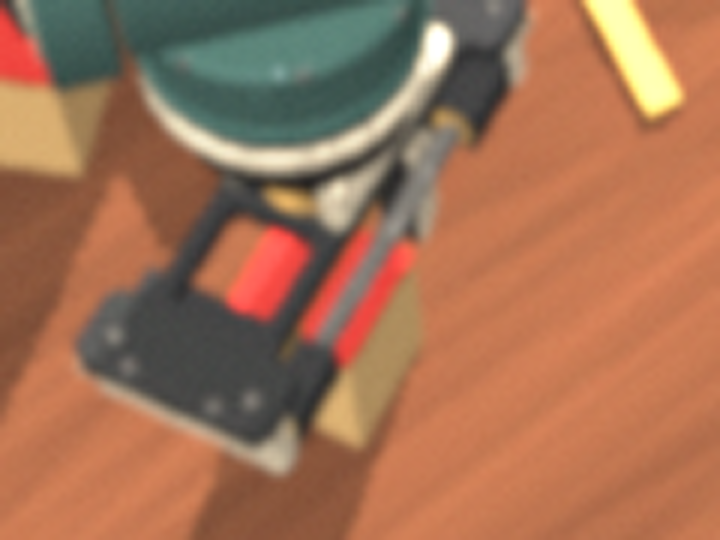

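Call:
carry_out([
  [[0, -0.002, 0.004, 0], [0, 0, 0, 0], [0, 0, 0, 0], [0, 0, 0, 0], [0, 0, 0, 0]],
], hand=-1)

```text
t: 2.78
tcp_pos: [513.1, -203.7, 36.7]
ee_rot: [-1.571, 0.0, -1.166]
contact_force: [-0.3, -0.1, 1.3]
gripper_width: 0.536
```

Call:
carry_out([
  [[0, 0, 0, 0], [0, 0, 0, 0], [0, 0, 0, 0]],
])

```text
t: 3.15
tcp_pos: [513.2, -203.7, 36.7]
ee_rot: [-1.571, 0.0, -1.166]
contact_force: [-1.0, 2.4, 1.5]
gripper_width: 0.537
```

Call:
carry_out([
  [[0, 0.001, 0.005, 0], [0, 0, 0.005, 0], [0, 0, 0.005, 0], [0, 0, 0.005, 0], [0, 0, 0, 0]],
])

```text
t: 3.78
tcp_pos: [532.0, -195.7, 35.6]
ee_rot: [-1.57, -0.0, -1.166]
contact_force: [1.2, 0.1, -0.2]
gripper_width: 0.541
```

Run:
```python
from h import *
crop("top","b1.png",320,150,120,90,6)
crop("scene","b2.png",215,175,120,90,6)
print(r.read_state()["contact_force"])
```

```text
[0.6440802  0.05415805 0.10409815]
```

View pics/b2.png

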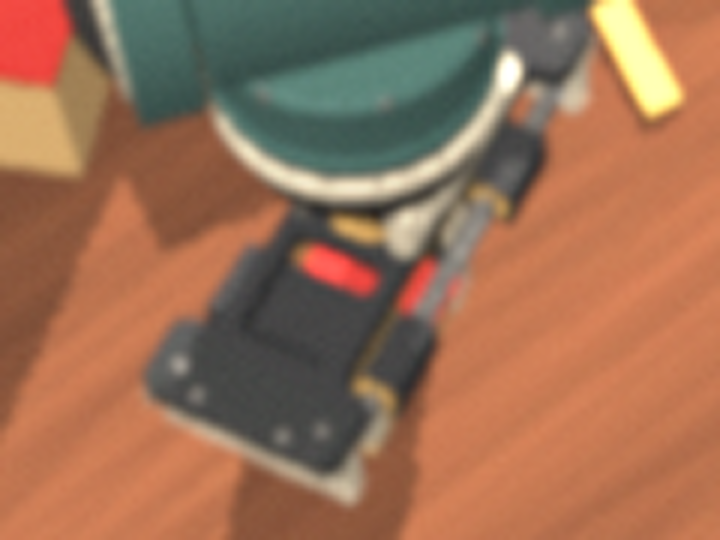

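View pics/b1.png

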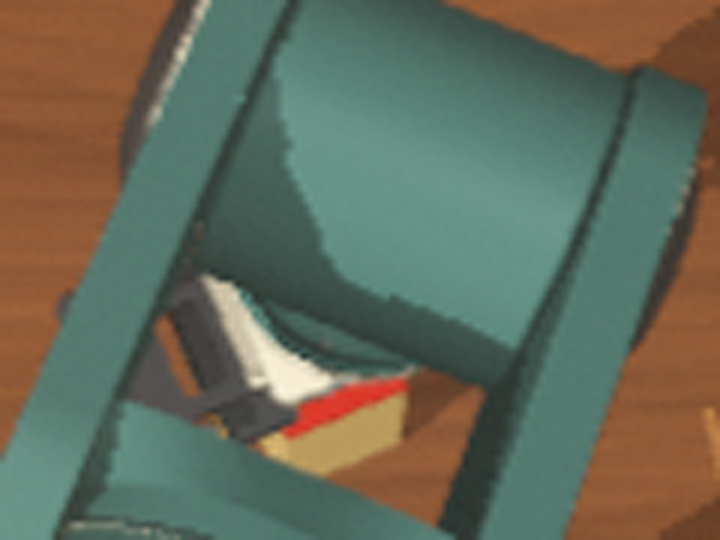

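Call:
carry_out([
  [[0, 0.0005, 0.005, 0], [0, 0.001, 0.005, 0], [0, 0.0015, 0.005, 0], [0, 0.002, 0.0045, 0], [0, 0, 0, 0]],
])

```text
t: 4.5
tcp_pos: [550.0, -188.0, 30.6]
ee_rot: [-1.57, -0.0, -1.166]
contact_force: [2.2, 0.4, 1.0]
gripper_width: 0.534
```

Run:
```python
from h import *
crop("top","c1.png",320,150,120,90,6)
crop("scene","c2.png",215,175,120,90,6)
print(r.read_state()["contact_force"])
```

```text
[1.49249648 0.93578189 1.39937028]
```

View pics/c2.png

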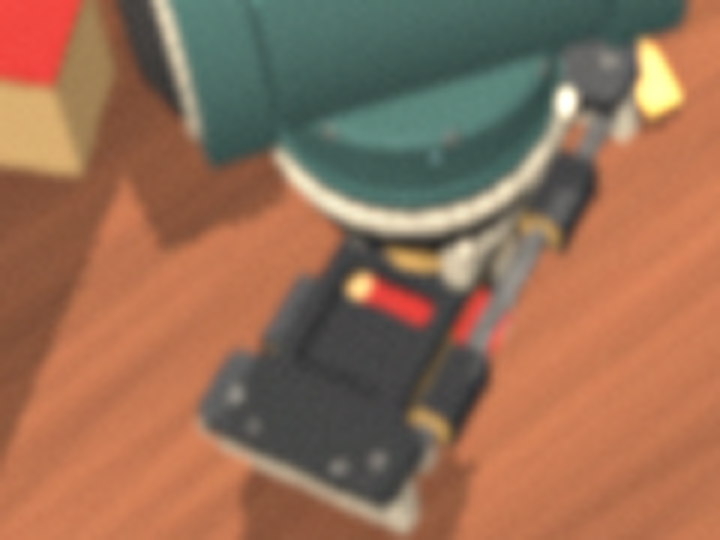

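View pics/c1.png

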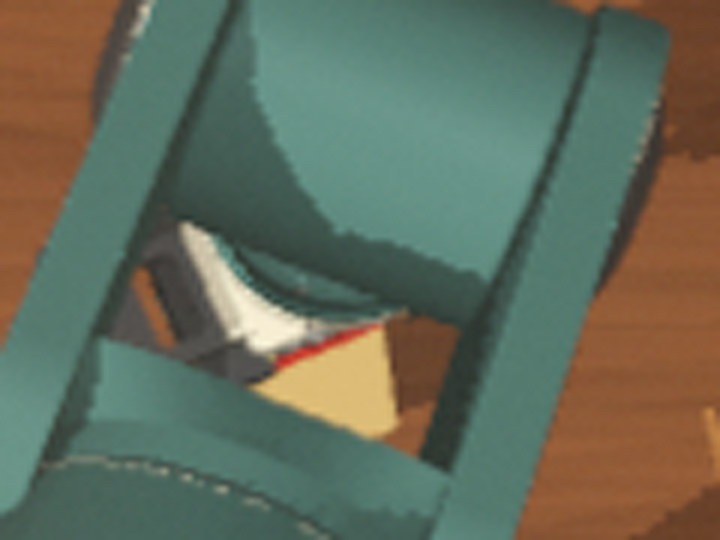

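Call:
carry_out([
  [[0, 0.0025, 0.0045, 0], [0, 0.003, 0.004, 0], [0, 0.0035, 0.004, 0], [0, 0.004, 0.004, 0], [0, 0.004, 0.003, 0]],
])

```text
t: 5.22
tcp_pos: [567.8, -180.3, 13.4]
ee_rot: [-1.571, -0.0, -1.166]
contact_force: [2.2, 0.8, 4.0]
gripper_width: 0.538
```

Call:
carry_out([
  [[0, 0.004, 0.0025, 0], [0, 0.004, 0.002, 0], [0, 0, 0, 0]],
])

```text
t: 5.6
tcp_pos: [571.2, -178.6, 5.0]
ee_rot: [-1.572, 0.001, -1.166]
contact_force: [0.5, 0.4, -1.5]
gripper_width: 0.539
```

Run:
```python
from h import *
crop("top","d1.png",320,150,120,90,6)
print(r.read_state()["contact_force"])
```

```text
[ 0.14430873 -0.16576423 -0.56881622]
```

View pics/d1.png

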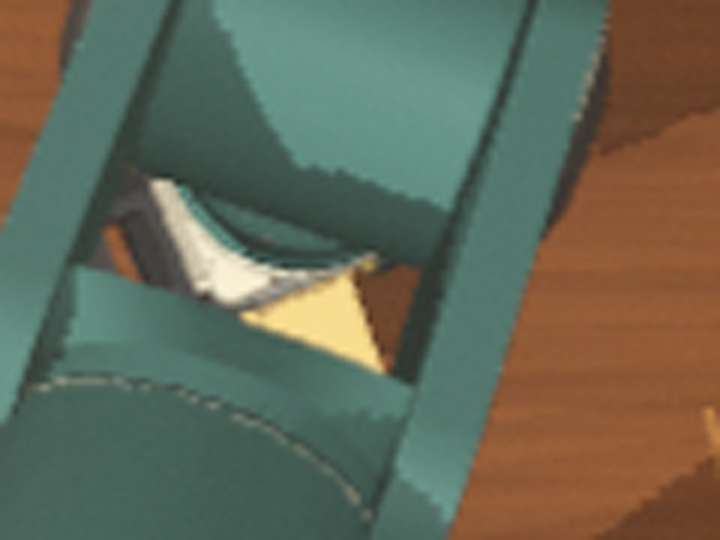

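Call:
carry_out([
  [[0, 0, 0, 0], [0, 0, 0, 0], [0, -0.001, -0.02, 0], [0, 0, -0.017, 0], [0, 0, 0, 0]],
], hand=1)

```text
t: 6.28
tcp_pos: [536.3, -193.9, 6.8]
ee_rot: [-1.571, -0.0, -1.167]
contact_force: [0.1, -0.3, -0.1]
gripper_width: 0.986
```

Run:
```python
from h import *
crop("top","e1.png",320,150,120,90,6)
crop("scene","e2.png",215,175,120,90,6)
s=r.read_state();print(s["tcp_pos"],s["contact_force"])
```

```text
[ 537.44373816 -193.53236925    6.94122627] [-0.45038335 -0.91522645 -0.27521639]
```

View pics/e1.png

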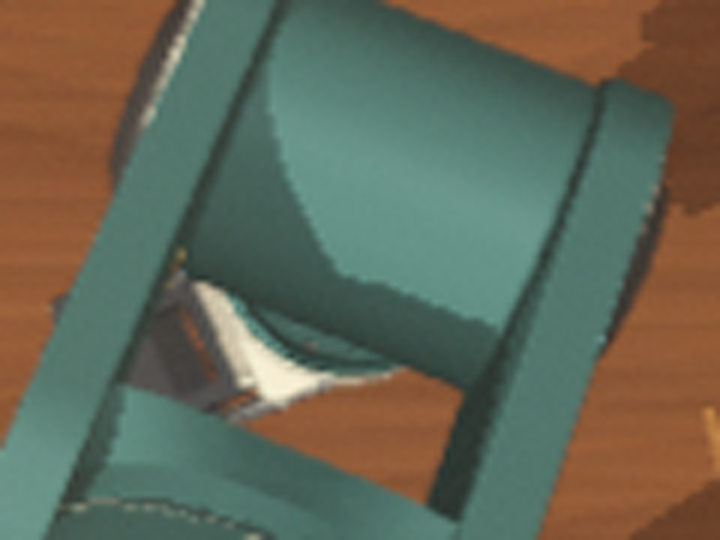

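View pics/e2.png

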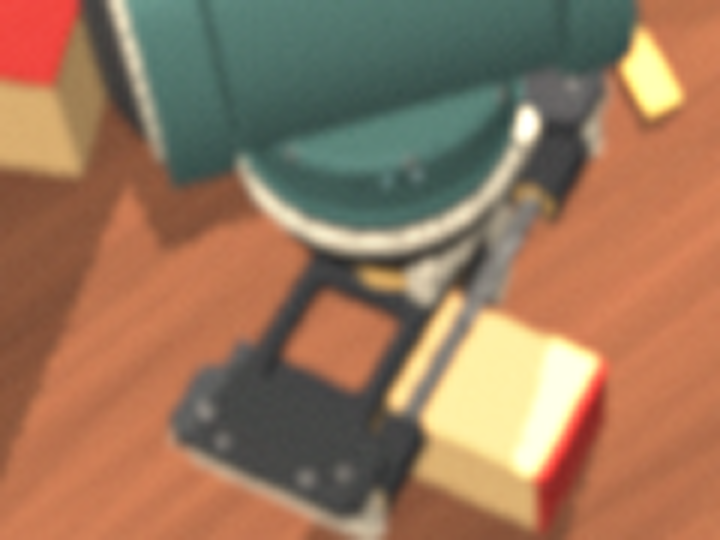

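Run:
```python
from h import *
f=lambda u,v,z: bp("scene",(215+u/6-.4,175+v/6-.4),z)
a,b,c=f(603,358,50),f(541,474,50),f(543,528,0)
u=np.array([np.cos(np.radians(23.2)),np.sin(np.radians(23.2))])
T=np.array([537.,-193.6])
print(a,b,c,np.linalg.norm(a-b),(((a+b)/2)[:2]-T)@u,(((a+b)/2)[:2]-T)@np.array([u[1],-u[0]]),np.degrees(np.arctan2(*(a-b)[:2][::-1])))
```

```text
[ 586.24813003 -142.72982569   50.        ] [ 606.35768431 -188.88060838   50.        ] [ 605.95536313 -188.93580883    0.        ] 50.341721426806 65.45692757839471 -2.1852667736068443 113.54448717484948
```

Call:
carry_out([
  [[-0.002, 0, 0.007, 0], [0, 0, 0, 0], [0, 0, 0, 0], [0, 0, 0, 0], [0, 0, 0, 0]],
], hand=1)

```text
t: 7.0
tcp_pos: [543.1, -188.7, 6.6]
ee_rot: [-1.571, 0.0, -1.166]
contact_force: [0.4, 0.1, 0.4]
gripper_width: 1.003
```

Call:
carry_out([
  [[0, 0, 0, 0], [0, 0, 0, 0], [0, 0, 0, 0], [0, 0, 0, 0], [0, 0, 0, 0]],
], hand=-1)

```text
t: 7.62
tcp_pos: [543.2, -188.7, 6.6]
ee_rot: [-1.571, -0.0, -1.166]
contact_force: [0.0, -1.8, 0.6]
gripper_width: 0.542
```

Call:
carry_out([
  [[0, -0.005, 0.0025, 0], [0, -0.005, 0.003, 0], [0, -0.0045, 0.003, 0], [0, -0.006, 0.006, 0], [0, -0.0055, 0.006, 0]],
])

```text
t: 8.25
tcp_pos: [562.5, -180.4, 33.2]
ee_rot: [-1.571, -0.0, -1.166]
contact_force: [-0.3, 0.1, -1.4]
gripper_width: 0.539
```

Call:
carry_out([
  [[0, -0.003, 0.005, 0], [0, -0.003, 0.005, 0], [0, -0.002, 0.0045, 0], [0, 0, 0, 0]],
])

```text
t: 8.75
tcp_pos: [575.6, -174.7, 40.7]
ee_rot: [-1.571, 0.0, -1.166]
contact_force: [0.0, -0.4, -1.2]
gripper_width: 0.537
```

Run:
```python
from h import *
crop("top","f1.png",320,130,120,90,6)
crop("scene","f2.png",235,185,120,90,6)
s=r.read_state();print(s["tcp_pos"],s["contact_force"])
```

```text
[ 575.21469793 -174.83674306   40.46714808] [-0.62282078 -0.07744031 -2.28503696]
```

View pics/f2.png

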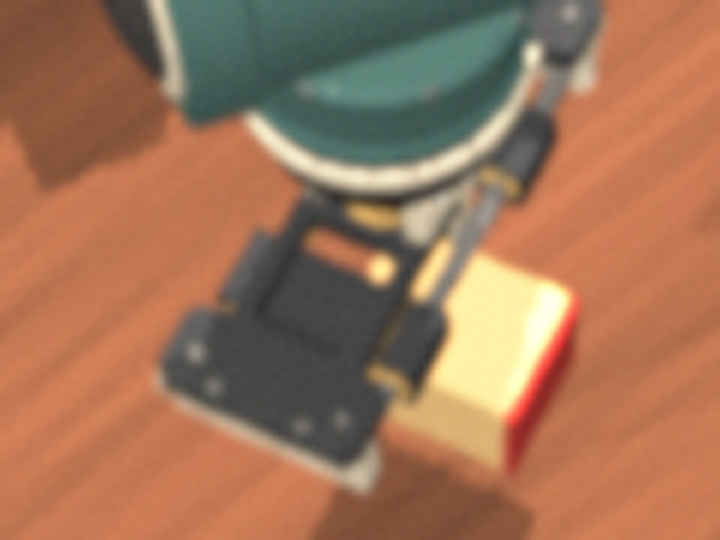

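View pics/f1.png

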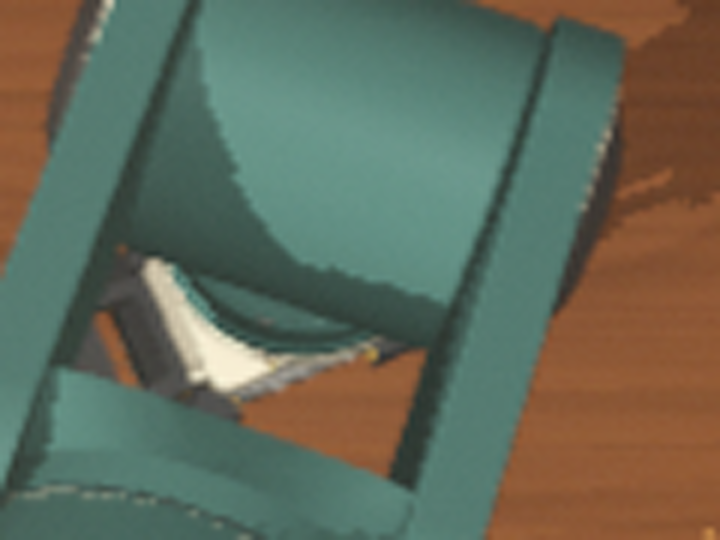

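Call:
carry_out([
  [[0, 0.012, 0, 0], [0, 0, 0, 0]],
])

```text
t: 9.1
tcp_pos: [574.5, -174.7, 27.1]
ee_rot: [-1.572, 0.001, -1.166]
contact_force: [-0.7, 0.2, -2.1]
gripper_width: 0.538
```

Call:
carry_out([
  [[0, 0, 0, 0], [0, 0, 0, 0], [0, 0, 0, 0]],
], newtons=3)

```text
t: 9.48
tcp_pos: [575.4, -174.9, 28.9]
ee_rot: [-1.571, -0.0, -1.166]
contact_force: [-0.8, 0.3, -1.0]
gripper_width: 0.541
```

Run:
```python
from h import *
crop("scene","g2.png",235,185,120,90,6)
s=r.read_state();print(s["tcp_pos"],s["contact_force"])
```

```text
[ 575.40396071 -174.90986028   28.82357375] [ 0.85175355 -0.01257618 -1.17827164]
```

View pics/g2.png

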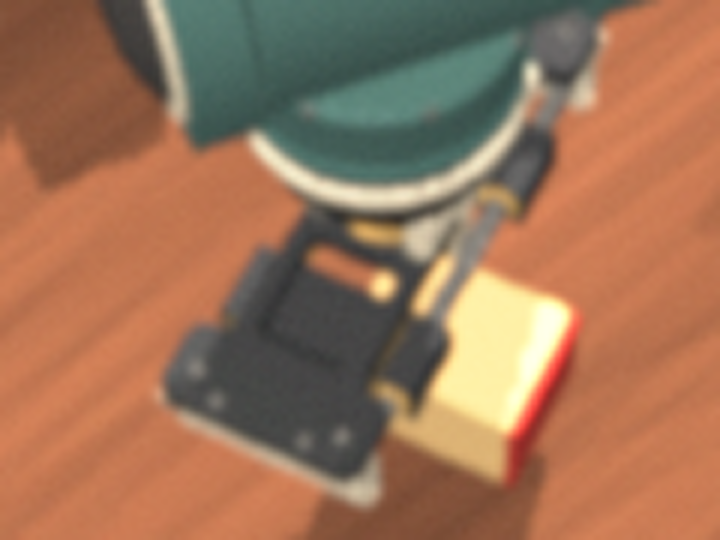

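Call:
carry_out([
  [[0, 0.011, 0, 0], [0, 0.0105, 0, 0], [0, 0, 0, 0]],
])

```text
t: 9.9
tcp_pos: [574.8, -174.7, 5.9]
ee_rot: [-1.572, 0.001, -1.166]
contact_force: [0.0, 0.5, -1.6]
gripper_width: 0.536
```

Call:
carry_out([
  [[0, 0, 0, 0], [0, 0, 0, 0], [0, -0.014, 0, 0], [0, 0, 0.02, 0], [0, 0, 0.029, 0]],
], hand=1)

```text
t: 10.52
tcp_pos: [621.9, -155.2, 22.1]
ee_rot: [-1.57, -0.001, -1.166]
contact_force: [0.3, 0.5, 0.1]
gripper_width: 0.989
```

Run:
```python
from h import *
crop("top","h1.png",320,130,120,90,6)
crop("scene","h2.png",235,185,120,90,6)
s=r.read_state();print(s["tcp_pos"],s["contact_force"])
```

```text
[ 623.02524545 -154.3041146    21.54701811] [ 0.1063887  -0.3423744   0.55405225]
```

View pics/h2.png

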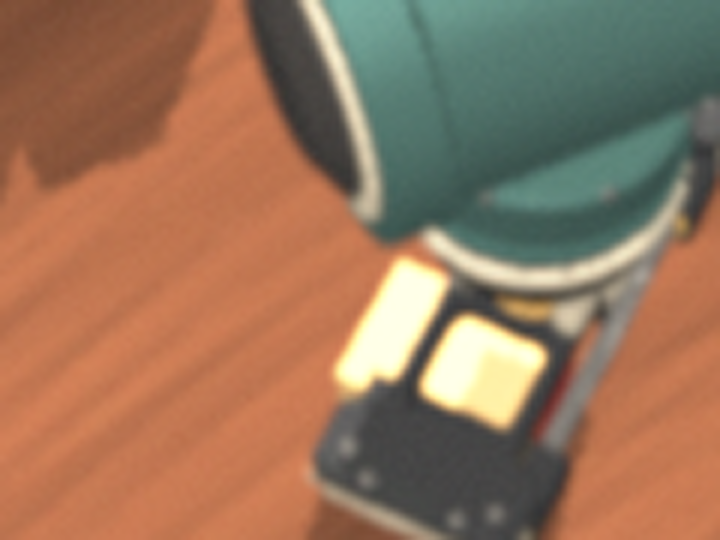

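View pics/h1.png

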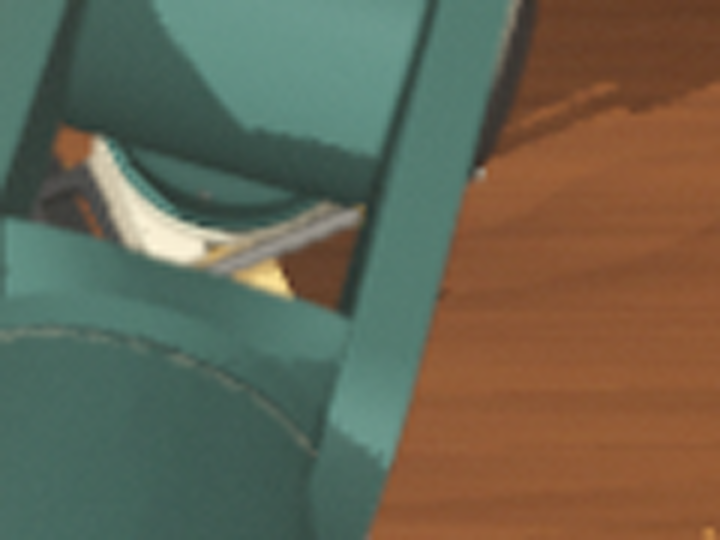

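Run:
```python
from h import *
f=lambda u,v,z: bp("scene",(235+u/6-.4,185+v/6-.4),z)
a=(f(398,258,50)+f(335,382,50))/2
u=np.array([np.cos(np.radians(23.2)),np.sin(np.radians(23.2))])
print(a,(np.array([623,-154.5])-a[:2])@u)
```

```text
[ 565.3751069  -179.83240328   50.        ] 62.94457099530821
```

Call:
carry_out([
  [[0, 0, 0, 0], [0, 0, 0, 0], [0, 0, 0, 0], [0, 0, 0, 0], [0, 0.002, 0, 0]],
], hand=-1, newtons=10)

```text
t: 11.25
tcp_pos: [620.5, -155.7, 19.6]
ee_rot: [-1.57, -0.0, -1.166]
contact_force: [-3.8, 2.6, 15.3]
gripper_width: 0.54
```

Call:
carry_out([
  [[0, 0.001, 0, 0], [0, 0.0, 0.003, 0], [0, 0, 0.004, 0]],
])

```text
t: 11.62
tcp_pos: [626.7, -153.3, 18.8]
ee_rot: [-1.571, -0.001, -1.166]
contact_force: [-4.8, -1.5, 7.4]
gripper_width: 0.538
```

Run:
```python
from h import *
crop("scene","i2.png",235,185,120,90,6)
s=r.read_state();print(s["tcp_pos"],s["contact_force"],s["moment"])
```

```text
[ 627.07348472 -153.08233374   18.79820199] [-2.24579223 -1.79286577  7.63160608] [-0.24065087  0.59387478  0.031355  ]
```

View pics/i2.png

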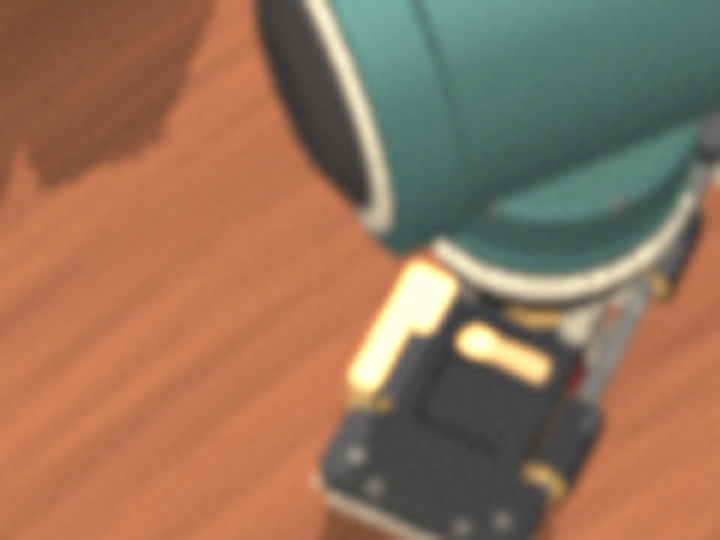

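```bash
cat >> h.py <<'E'
U=np.array([np.cos(np.radians(23.3)),np.sin(np.radians(23.3)),0]);V=np.array([U[1],-U[0],0])
def block(edge,th):
    # edge: xy of red bottom edge midpoint; th tilt deg; returns named corner px in scene: mouth-top L/R, mouth-bot, red-top
    c,s=np.cos(np.radians(th)),np.sin(np.radians(th));o={}
    for nm,(a,b) in dict(mt=(-70,50),mb=(-70,0),rt=(0,50),rb=(0,0)).items():
        for sd in(1,-1):
            o[nm+("R" if sd>0 else "L")]=np.array([*edge,0])+U*(a*c+b*s)+np.array([0,0,1])*(-a*s+b*c)+V*25*sd
    return o
E
python3 - <<'E'
from h import *
e0=np.array([565.4,-179.8])+70*U[:2]
for sh,th in((0,0),(6,0),(0,8),(0,10)):
    b=block(e0+sh*U[:2],th);p=pj("scene",[b["mtL"],b["mtR"]]);print(sh,th,((p-[234.6,184.6])*6).round())
E
```

```text
0 0 [[398. 263.]
 [335. 377.]]
6 0 [[413. 270.]
 [350. 383.]]
0 8 [[417. 260.]
 [353. 374.]]
0 10 [[422. 260.]
 [358. 374.]]
```

Call:
carry_out([
  [[0, 0, 0.004, 0], [0, 0, 0.004, 0]],
])

```text
t: 11.92
tcp_pos: [634.1, -150.1, 18.7]
ee_rot: [-1.571, -0.001, -1.166]
contact_force: [-5.3, -2.0, 6.6]
gripper_width: 0.541
```

Run:
```python
from h import *
crop("scene","j2.png",235,185,120,90,6)
s=r.read_state();print(s["tcp_pos"],s["contact_force"],s["moment"])
```

```text
[ 634.4313529  -149.93897673   18.719299  ] [-2.74394503 -1.20125033  6.42671199] [-0.29935722  0.51900246 -0.03955736]
```

View pics/j2.png

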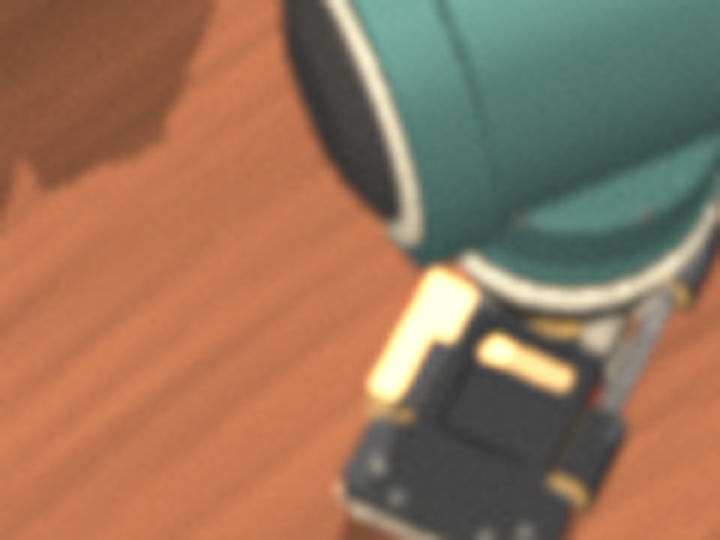

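Call:
carry_out([
  [[0, -0.02, 0, 0], [0, -0.03, 0, 0.5], [0, -0.03, 0, 1], [0, 0, 0, 1], [0, 0, 0, 0.97]],
])

```text
t: 12.6
tcp_pos: [634.3, -149.7, 99.9]
ee_rot: [-1.569, -0.0, -1.533]
contact_force: [-0.3, -0.0, -2.7]
gripper_width: 0.536
```

Call:
carry_out([
  [[-0.045, 0, -0.011, 0], [-0.05, 0, -0.011, 0], [-0.05, 0, -0.011, 0], [-0.04, 0, -0.01, 0], [0, 0, 0, 0]],
])

```text
t: 13.22
tcp_pos: [583.0, 35.6, 99.4]
ee_rot: [-1.57, 0.0, -1.526]
contact_force: [0.8, -0.2, -1.2]
gripper_width: 0.54
```

Run:
```python
from h import *
im=r.grab_frame("scene");cv2.imwrite("pics/k2.png",im)
s=r.read_state();print(s["tcp_pos"],s["contact_force"],s["ee_rot"])
```

```text
[583.41196154  34.2844092   99.29887869] [ 0.13372956 -0.33534949 -0.94275815] [-1.56962320e+00 -3.92608245e-05 -1.52727237e+00]
```

View pics/k2.png

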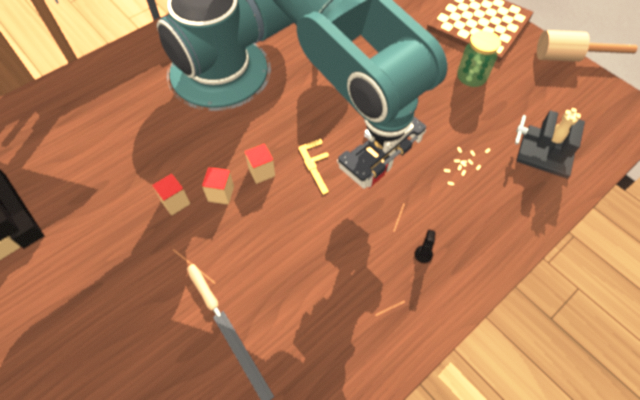

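Call:
carry_out([
  [[-0.045, 0, -0.0125, 0], [-0.042, 0, -0.0122, 0], [0, 0.03, 0, 0], [0, 0, 0, 0]],
])

```text
t: 13.78
tcp_pos: [554.4, 118.5, 66.8]
ee_rot: [-1.574, -0.001, -1.529]
contact_force: [-0.1, 1.7, -1.5]
gripper_width: 0.537
```

Run:
```python
from h import *
crop("scene","l2.png",335,85,120,90,6)
crop("top","l1.png",190,150,120,90,6)
s=r.read_state();print(s["tcp_pos"],s["contact_force"],s["ee_rot"])
```

```text
[555.71465727 118.45464628  69.04533393] [ 1.07328151 -0.86651401 -1.39264278] [-1.57059053e+00 -6.84061887e-05 -1.53024182e+00]
```

View pics/l2.png

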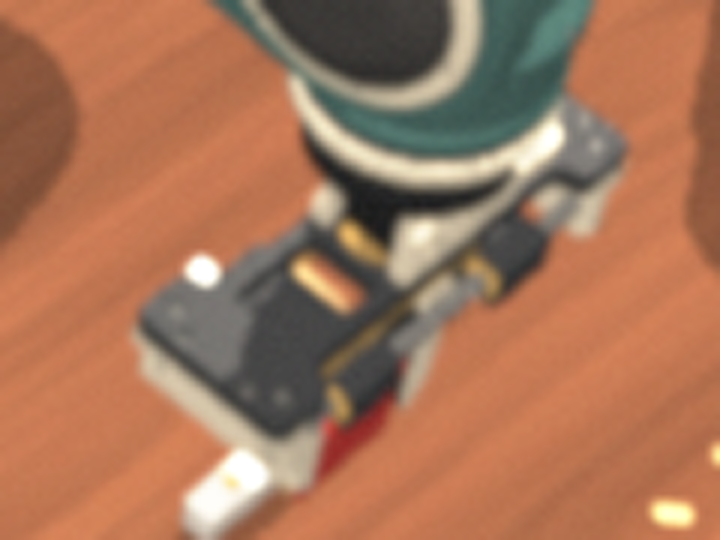

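View pics/l1.png

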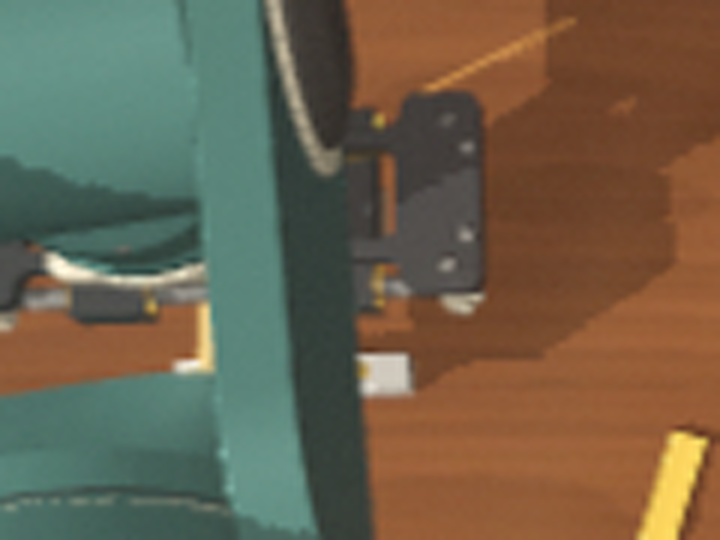

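Run:
```python
from h import *
for uv in((318,485),(308,490)):
  for z in (45,50,55): print(uv,z,bp("scene",(335+uv[0]/6-.4,85+uv[1]/6-.4),z).round(1))
```

```text
(318, 485) 45 [559.5 107.5  45. ]
(318, 485) 50 [561.5 104.6  50. ]
(318, 485) 55 [563.5 101.7  55. ]
(308, 490) 45 [558.6 102.8  45. ]
(308, 490) 50 [560.6  99.9  50. ]
(308, 490) 55 [562.6  97.1  55. ]
```

Call:
carry_out([
  [[0, 0.015, 0, 0], [0, 0.015, 0, 0], [0, 0.002, 0, 0], [0, 0.003, 0.0035, 0], [0, 0.003, 0.0035, 0]],
])

```text
t: 14.5
tcp_pos: [562.7, 119.7, 30.5]
ee_rot: [-1.57, 0.0, -1.529]
contact_force: [-1.8, -0.1, 2.2]
gripper_width: 0.538
```

Call:
carry_out([
  [[0, 0.0035, 0.0027, 0], [0, 0.0035, 0.0027, 0], [0, 0, 0, 0]],
])

```text
t: 14.88
tcp_pos: [568.1, 119.8, 23.1]
ee_rot: [-1.57, 0.0, -1.529]
contact_force: [2.9, -0.1, 1.2]
gripper_width: 0.535
```

Run:
```python
from h import *
crop("scene","m2.png",335,85,120,90,6)
crop("top","m1.png",190,150,120,90,6)
s=r.read_state();print(s["tcp_pos"],s["contact_force"],s["ee_rot"])
```

```text
[567.82089134 119.83430597  23.19521064] [3.52886913 0.20199127 0.12063067] [-1.57022470e+00  4.86761651e-05 -1.52915176e+00]
```

View pics/m2.png

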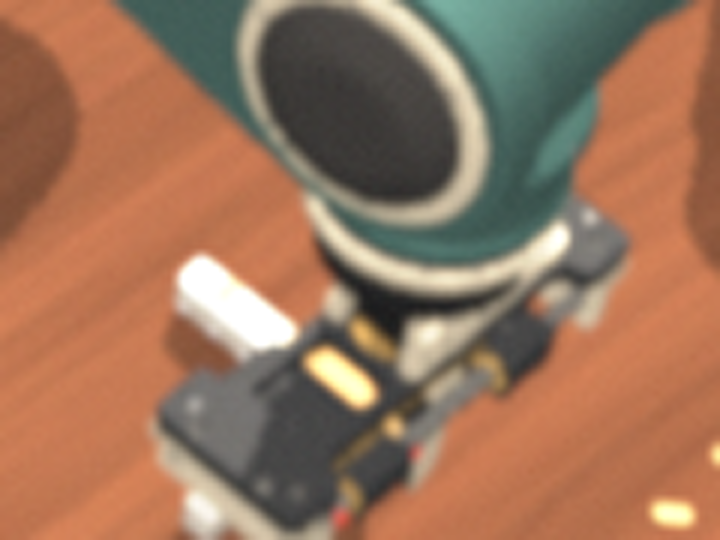

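View pics/m1.png

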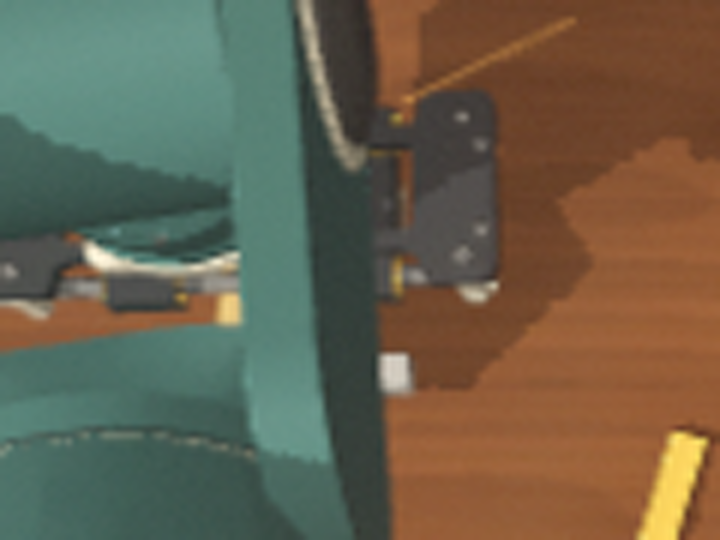

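Call:
carry_out([
  [[0, 0.0035, 0.0025, 0], [0, 0.0035, 0.002, 0], [0, 0.001, 0.003, 0], [0, 0.001, 0.003, 0], [0, 0, 0, 0]],
])

```text
t: 15.6
tcp_pos: [578.2, 120.2, 13.9]
ee_rot: [-1.571, -0.0, -1.529]
contact_force: [-0.6, -0.5, -0.2]
gripper_width: 0.538
```

Run:
```python
from h import *
crop("scene","n2.png",335,85,120,90,6)
crop("top","n1.png",190,150,120,90,6)
s=r.read_state();print(s["tcp_pos"],s["contact_force"],s["ee_rot"])
```

```text
[578.12159011 120.22707165  13.99978995] [ 0.91096843 -0.16054633 -1.03928938] [-1.57070626e+00 -1.23455742e-05 -1.52920115e+00]
```

View pics/n2.png

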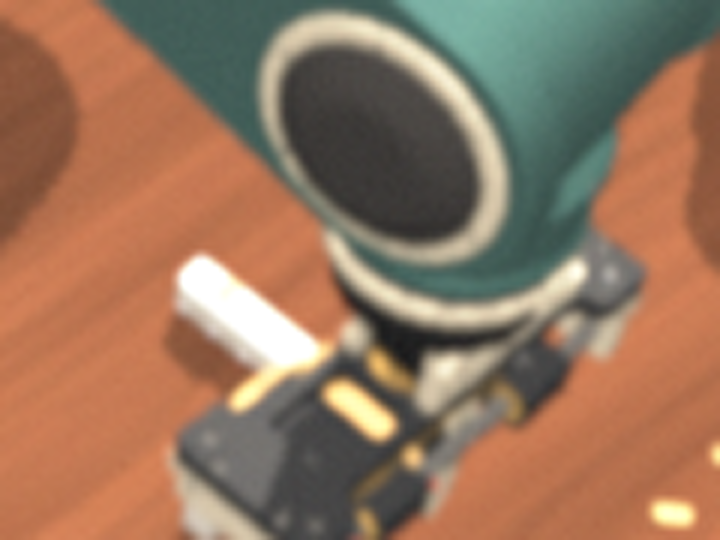

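View pics/n1.png

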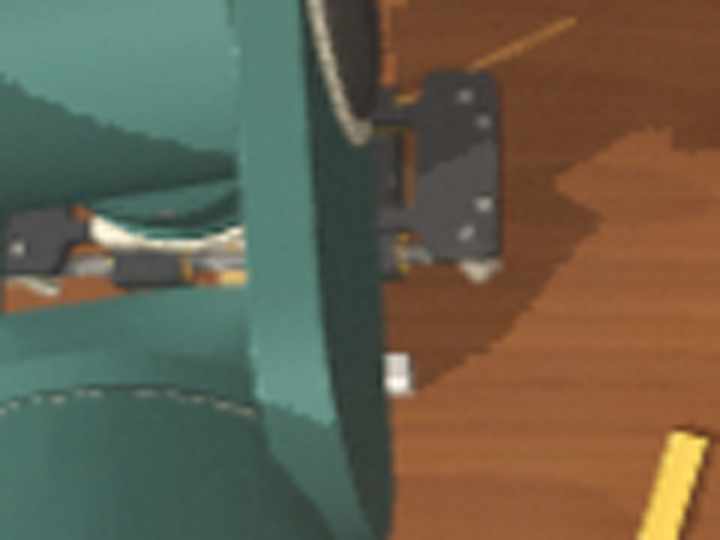

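```bash
cat >> h.py <<'E'
def hb(tcp,yaw,th,ax,h):
    # hinge at axial distance ax from red face, h above lower side (lying); returns corners
    U=np.array([-np.sin(yaw),np.cos(yaw),0]);V=np.array([np.cos(yaw),np.sin(yaw),0]);H=np.array(tcp)+[0,0,18.8]
    c,s=np.cos(np.radians(th)),np.sin(np.radians(th));o={}
    for nm,(a,b) in dict(mt=(-70,50),mb=(-70,0),rt=(0,50),rb=(0,0)).items():
        a=a+ax;b=b-h
        for sd in(1,-1): o[nm+("R" if sd>0 else "L")]=H+U*(a*c+b*s)+np.array([0,0,1])*(-a*s+b*c)+V*25*sd
    return o
E
python3 - <<'E'
from h import *
for th in range(0,71,10):
    o=hb([578.2,120.2,14],-1.529,th,7,37.5)
    k=["mtL","mtR","mbL","mbR"];p=pj("scene",[o[i] for i in k]);print(th,"rb z",o["rbR"][2].round(),((p-[334.6,84.6])*6).round().tolist(), ((pj("top",[o["mtL"],o["mtR"]])-[189.6,149.6])*6).round().tolist())
E
```

```text
0 rb z -5.0 [[300.0, 368.0], [215.0, 437.0], [285.0, 439.0], [203.0, 506.0]] [[238.0, 384.0], [363.0, 379.0]]
10 rb z -5.0 [[309.0, 357.0], [223.0, 426.0], [279.0, 415.0], [196.0, 483.0]] [[232.0, 372.0], [358.0, 367.0]]
20 rb z -5.0 [[321.0, 349.0], [235.0, 419.0], [276.0, 393.0], [193.0, 461.0]] [[226.0, 355.0], [353.0, 351.0]]
30 rb z -3.0 [[337.0, 345.0], [250.0, 415.0], [277.0, 373.0], [193.0, 441.0]] [[220.0, 335.0], [349.0, 330.0]]
40 rb z -0.0 [[354.0, 345.0], [267.0, 416.0], [283.0, 355.0], [198.0, 424.0]] [[216.0, 311.0], [345.0, 306.0]]
50 rb z 3.0 [[375.0, 349.0], [287.0, 421.0], [292.0, 342.0], [207.0, 410.0]] [[212.0, 284.0], [342.0, 279.0]]
60 rb z 8.0 [[396.0, 358.0], [308.0, 430.0], [305.0, 332.0], [219.0, 401.0]] [[209.0, 255.0], [339.0, 251.0]]
70 rb z 13.0 [[418.0, 370.0], [330.0, 443.0], [322.0, 326.0], [235.0, 396.0]] [[208.0, 226.0], [338.0, 221.0]]
```

Run:
```python
from h import *
crop("scene","n3.png",360,130,60,45,13)
```

```text
(no output)
```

View pics/n3.png

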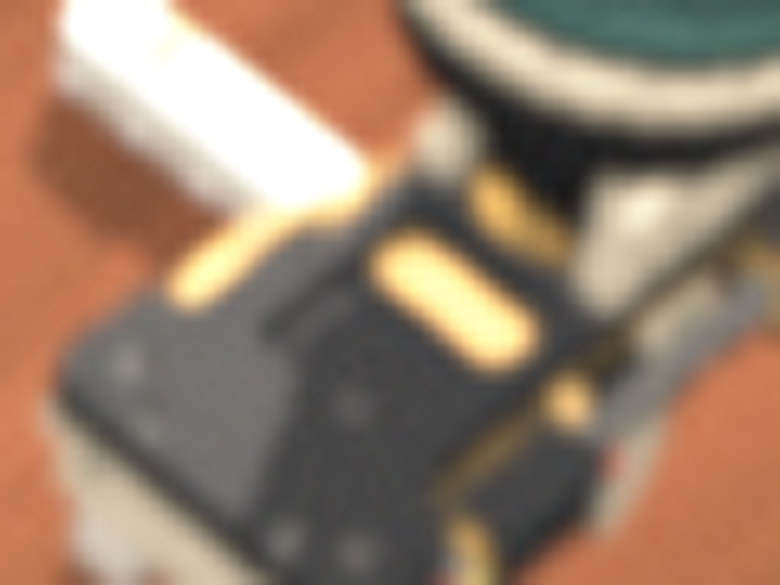

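Call:
carry_out([
  [[0, 0.001, 0.003, 0], [0, 0.0015, 0.003, 0], [0, 0.0015, 0.003, 0], [0, 0.002, 0.003, 0], [0, 0, 0, 0]],
])

```text
t: 16.38
tcp_pos: [590.4, 120.7, 8.0]
ee_rot: [-1.57, -0.0, -1.529]
contact_force: [0.4, 0.8, 0.8]
gripper_width: 0.535
```

Run:
```python
from h import *
crop("scene","o3.png",360,130,60,45,13)
s=r.read_state();print(s["tcp_pos"],s["contact_force"])
for th in range(0,91,10):
    o=hb(s["tcp_pos"],-1.529,th,7,37.5)
    k=["mtL","mtR","mbL","mbR"];p=pj("scene",[o[i] for i in k]);print(th,"rb z",o["rbR"][2].round(),((p-[359.6,129.6])*13).round().tolist())
```

```text
[590.36522755 120.72853754   8.06737564] [ 0.48065975 -0.41543792 -0.25536514]
0 rb z -11.0 [[369.0, 269.0], [186.0, 419.0], [335.0, 421.0], [158.0, 568.0]]
10 rb z -11.0 [[388.0, 245.0], [204.0, 396.0], [321.0, 370.0], [143.0, 517.0]]
20 rb z -11.0 [[416.0, 229.0], [230.0, 381.0], [316.0, 322.0], [136.0, 470.0]]
30 rb z -9.0 [[449.0, 221.0], [263.0, 374.0], [319.0, 279.0], [138.0, 427.0]]
40 rb z -6.0 [[488.0, 222.0], [301.0, 376.0], [331.0, 242.0], [149.0, 391.0]]
50 rb z -3.0 [[532.0, 231.0], [344.0, 388.0], [352.0, 213.0], [168.0, 363.0]]
60 rb z 2.0 [[579.0, 250.0], [390.0, 408.0], [381.0, 192.0], [195.0, 343.0]]
70 rb z 7.0 [[627.0, 278.0], [438.0, 437.0], [418.0, 180.0], [231.0, 333.0]]
80 rb z 13.0 [[676.0, 313.0], [486.0, 473.0], [461.0, 178.0], [273.0, 333.0]]
90 rb z 20.0 [[722.0, 355.0], [533.0, 516.0], [510.0, 187.0], [321.0, 343.0]]
```

View pics/o3.png

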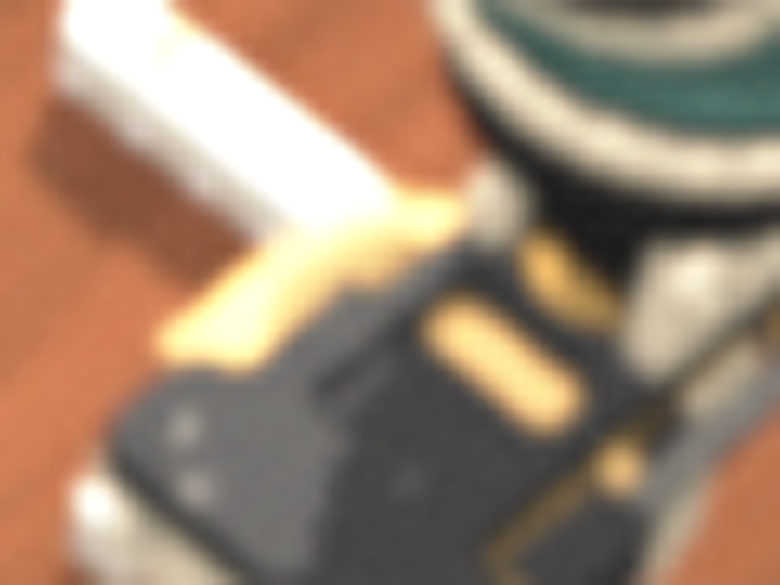

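Call:
carry_out([
  [[0, 0.0015, 0.003, 0], [0, 0.0015, 0.002, 0], [0, 0.001, 0.002, 0], [0, 0, 0, 0]],
])

```text
t: 16.92
tcp_pos: [597.2, 121.0, 4.0]
ee_rot: [-1.571, 0.0, -1.529]
contact_force: [-0.7, -0.9, 0.2]
gripper_width: 0.541
```

Run:
```python
from h import *
crop("scene","p3.png",360,130,60,45,13)
s=r.read_state();print(s["tcp_pos"],s["contact_force"])
```

```text
[597.14418327 121.01159739   4.05655452] [-1.0464584   1.31747671 -0.09517225]
```

View pics/p3.png

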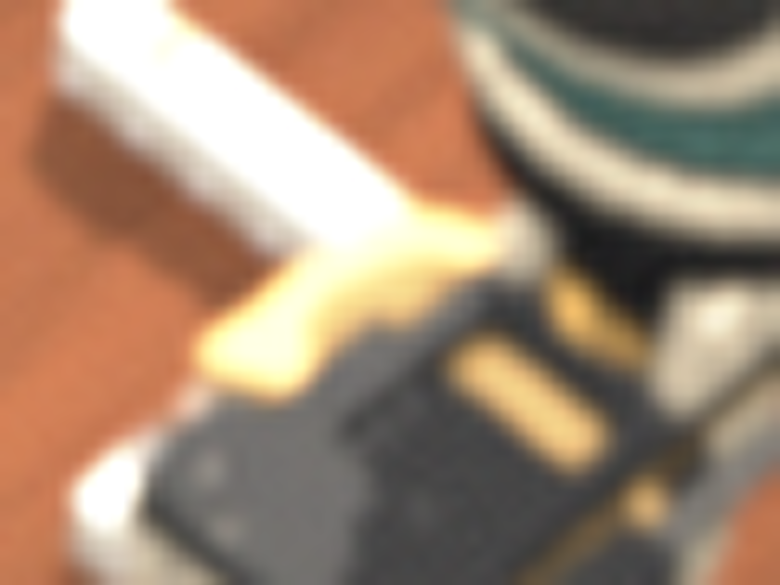

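Call:
carry_out([
  [[0, 0, 0, 0], [0, 0, 0, 0], [0, 0, 0, 0], [0, 0, 0, 0]],
], hand=1)

```text
t: 17.48
tcp_pos: [597.0, 121.0, 4.1]
ee_rot: [-1.571, 0.0, -1.529]
contact_force: [-0.5, -0.0, 0.0]
gripper_width: 0.915
```

Run:
```python
from h import *
crop("scene","q3.png",360,130,60,45,13)
s=r.read_state();print(s["tcp_pos"],s["contact_force"])
```

```text
[597.0786003  121.02580884   4.1759065 ] [ 0.16522188  0.77718762 -0.55688591]
```

View pics/q3.png

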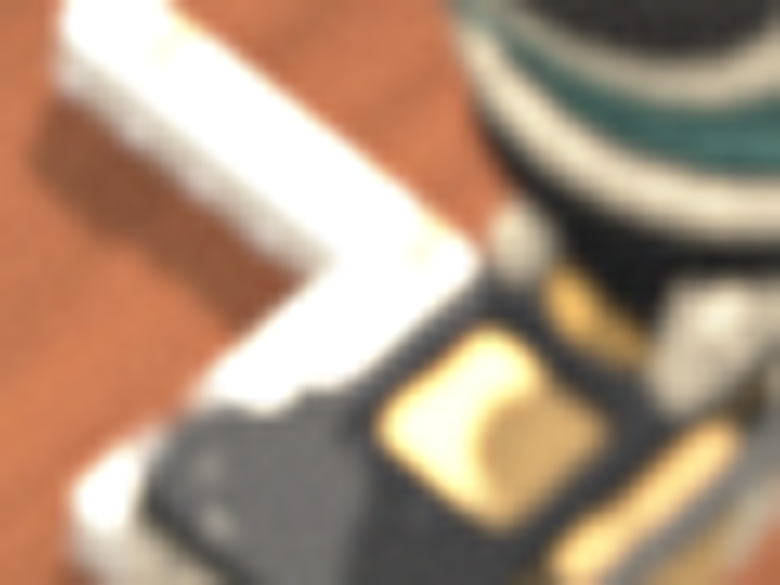

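Call:
carry_out([
  [[0, -0.02, 0, 0], [0, -0.04, 0, 0], [0, -0.05, 0, 0], [0, -0.02, -0.03, 0], [0, 0, 0, 0]],
])

```text
t: 18.15
tcp_pos: [567.1, 119.9, 137.8]
ee_rot: [-1.566, 0.001, -1.529]
contact_force: [0.8, 0.1, -0.1]
gripper_width: 1.003
```

Run:
```python
from h import *
crop("scene","r2.png",335,105,120,90,6)
crop("top","r1.png",190,130,120,90,6)
s=r.read_state();print(s["tcp_pos"],s["contact_force"])
```

```text
[567.27602795 119.79558782 134.95992469] [-0.01030538  0.22281125  0.86046332]
```

View pics/r2.png

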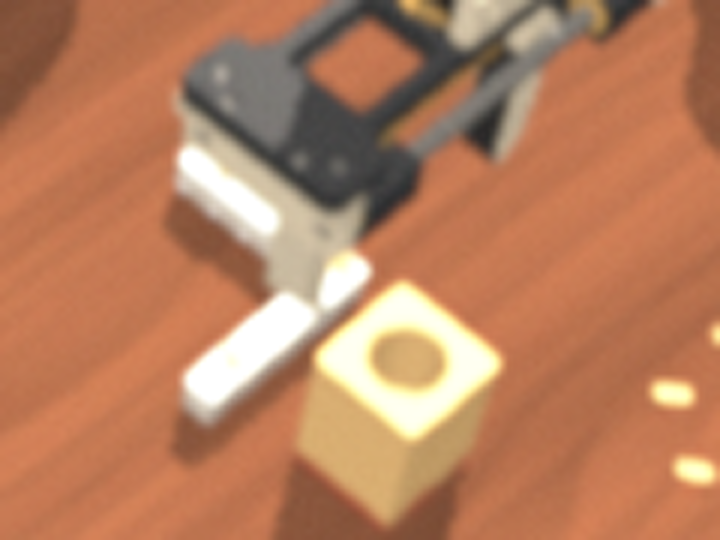

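View pics/r1.png

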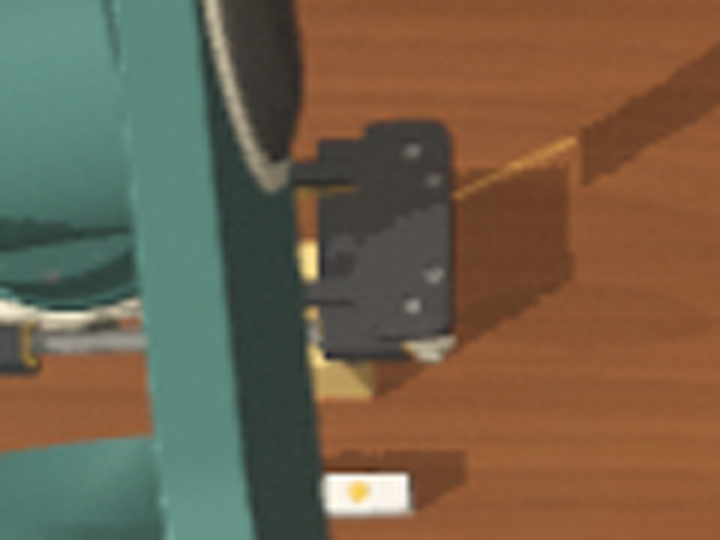

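Run:
```python
from h import *
P=np.array([bp("scene",(335+u/6-.4,105+v/6-.4),70) for u,v in [(403,282),(502,362),(415,438),(315,358)]])
print(P.round(1),P.mean(0));
for i in range(4):
    d=P[i]-P[i-1];print(np.linalg.norm(d).round(1),round(float(np.degrees(np.arctan2(d[1],d[0]))%90),1))
```

```text
[[563.4 146.3  70. ]
 [614.9 148.   70. ]
 [617.2  97.2  70. ]
 [566.4  94.4  70. ]] [590.4745978 121.5144026  70.       ]
52.0 3.3
51.5 1.9
50.8 2.6
50.9 3.2
```

Call:
carry_out([
  [[-0.0005, 0, 0.023, 0], [0, 0.04, 0, 0], [0, 0.04, 0, 0], [0, 0.03, 0, 0], [0, 0, 0, 0]],
], hand=1, newtons=15)

```text
t: 18.88
tcp_pos: [588.8, 120.9, 21.2]
ee_rot: [-1.576, -0.001, -1.529]
contact_force: [-0.0, 0.3, 0.5]
gripper_width: 0.999
```

Call:
carry_out([
  [[0, 0, 0, 0], [0, 0, 0, 0], [0, 0, 0, 0], [0, 0, 0, 0], [0, 0, 0, 0]],
], hand=-1)

```text
t: 19.5
tcp_pos: [590.1, 121.2, 24.4]
ee_rot: [-1.57, -0.0, -1.529]
contact_force: [-0.8, 0.3, 2.0]
gripper_width: 0.538
```

Call:
carry_out([
  [[0, -0.02, 0, 0], [0, -0.03, 0, 0], [0, 0, 0, 0]],
])

```text
t: 19.88
tcp_pos: [591.4, 121.5, 77.6]
ee_rot: [-1.566, 0.001, -1.529]
contact_force: [0.2, -0.1, -2.3]
gripper_width: 0.54
```

Call:
carry_out([
  [[-0.0015, 0, -0.02, 0], [-0.002, 0, -0.03, 0], [-0.002, 0, -0.034, 0], [-0.002, 0, -0.024, 0], [0, 0, 0, 0]],
])

```text
t: 20.5
tcp_pos: [480.6, 124.3, 73.9]
ee_rot: [-1.571, 0.0, -1.529]
contact_force: [0.4, -0.4, -1.3]
gripper_width: 0.538
```

Run:
```python
from h import *
crop("scene","s2b.png",325,75,120,90,6)
crop("top","s1b.png",180,170,120,90,6)
s=r.read_state();print(s["tcp_pos"],s["contact_force"])
```

```text
[482.00874004 124.23691568  74.13174727] [-0.02552419  0.13248584 -1.92017737]
```

View pics/s2b.png

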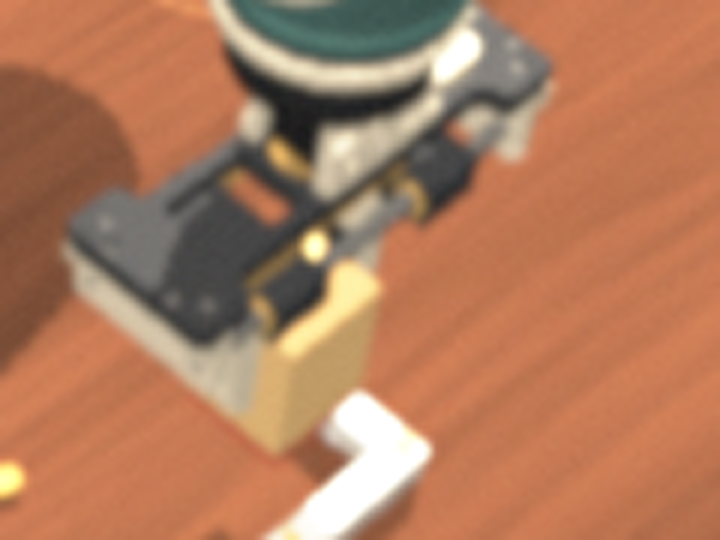

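View pics/s1b.png

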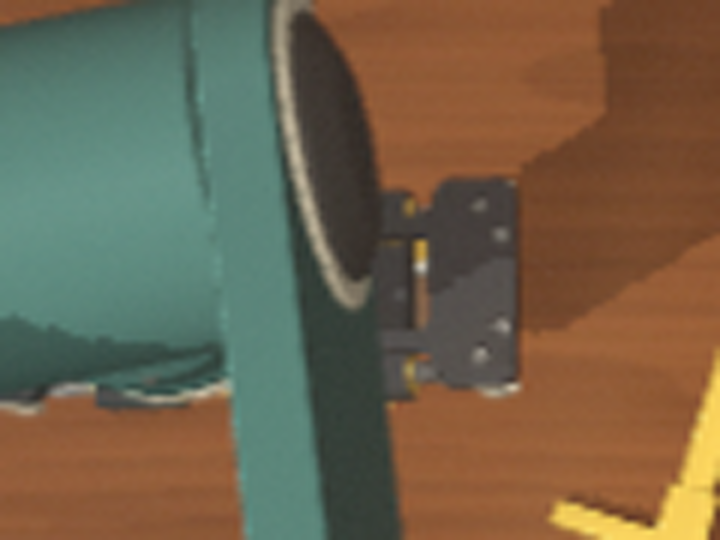

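Call:
carry_out([
  [[0, 0.02, 0, 0], [0, 0.02, 0, 0], [0, 0.008, 0, 0], [0, 0, 0, 0], [0, 0, 0, 0]],
])

```text
t: 21.22
tcp_pos: [481.9, 124.2, 25.9]
ee_rot: [-1.571, -0.0, -1.529]
contact_force: [-0.5, 0.0, -1.7]
gripper_width: 0.54
```

Call:
carry_out([
  [[0, 0.001, 0, 0], [0, 0, 0, 0]],
])

```text
t: 21.48
tcp_pos: [481.8, 124.2, 25.2]
ee_rot: [-1.571, 0.0, -1.529]
contact_force: [-0.1, 0.1, -1.2]
gripper_width: 0.537
```

Call:
carry_out([
  [[0, 0.001, 0, 0], [0, 0.0005, 0, 0], [0, 0, 0, 0]],
])

```text
t: 21.85
tcp_pos: [481.8, 124.2, 23.6]
ee_rot: [-1.571, 0.0, -1.529]
contact_force: [0.5, -0.8, -0.9]
gripper_width: 0.539
```

Call:
carry_out([
  [[0, 0.001, 0, 0], [0, 0, 0, 0], [0, 0, 0, 0]],
])

```text
t: 22.22
tcp_pos: [482.1, 124.3, 23.5]
ee_rot: [-1.57, 0.0, -1.529]
contact_force: [-3.8, -1.7, 9.2]
gripper_width: 0.541
```

Call:
carry_out([
  [[0, 0.001, 0, 0], [0, 0, 0, 0], [0, 0, 0, 0]],
])

```text
t: 22.6
tcp_pos: [482.4, 124.3, 23.3]
ee_rot: [-1.569, 0.0, -1.529]
contact_force: [-7.4, -2.9, 18.4]
gripper_width: 0.538
```

Call:
carry_out([
  [[0, -0.0012, 0, 0], [0, 0, 0.003, 0], [0, 0, 0.002, 0], [0, 0, 0, 0]],
])

```text
t: 23.1
tcp_pos: [487.0, 124.6, 23.3]
ee_rot: [-1.571, 0.0, -1.529]
contact_force: [-3.6, -1.0, 7.6]
gripper_width: 0.535
```

Call:
carry_out([
  [[-0.003, 0, 0, 0], [-0.001, 0, 0, 0], [0, 0, 0, 0]],
])

```text
t: 23.48
tcp_pos: [487.1, 128.3, 23.3]
ee_rot: [-1.57, -0.0, -1.529]
contact_force: [-0.2, -2.9, 5.8]
gripper_width: 0.538
```

Call:
carry_out([
  [[-0.001, 0, 0, 0], [0, 0, 0, 0]],
])

```text
t: 23.72
tcp_pos: [487.1, 129.2, 23.3]
ee_rot: [-1.57, -0.001, -1.529]
contact_force: [0.6, -3.4, 5.8]
gripper_width: 0.54
```

Call:
carry_out([
  [[-0.001, 0, 0, 0], [0, 0, 0, 0]],
])

```text
t: 23.98
tcp_pos: [487.1, 130.2, 23.3]
ee_rot: [-1.57, -0.001, -1.529]
contact_force: [-0.0, -4.2, 5.7]
gripper_width: 0.535
```

Call:
carry_out([
  [[0, 0, 0.001, 0], [0, 0, 0, 0]],
])

```text
t: 24.22
tcp_pos: [487.5, 130.3, 23.3]
ee_rot: [-1.571, -0.0, -1.529]
contact_force: [-6.0, -2.3, 9.8]
gripper_width: 0.537
```

Call:
carry_out([
  [[0, 0, 0.001, 0], [0, 0, 0, 0]],
])

```text
t: 24.48
tcp_pos: [488.3, 130.4, 23.3]
ee_rot: [-1.572, -0.0, -1.529]
contact_force: [-8.3, -2.8, 11.0]
gripper_width: 0.535
```

Call:
carry_out([
  [[-0.001, 0, 0, 0], [0, 0, 0, 0]],
])

```text
t: 24.72
tcp_pos: [488.5, 130.6, 23.3]
ee_rot: [-1.572, -0.002, -1.529]
contact_force: [-6.6, -11.0, 12.5]
gripper_width: 0.54
```

Call:
carry_out([
  [[-0.001, 0, 0, 0], [0, 0, 0, 0]],
])

```text
t: 24.98
tcp_pos: [488.7, 130.7, 23.4]
ee_rot: [-1.571, -0.004, -1.529]
contact_force: [-5.1, -18.5, 11.6]
gripper_width: 0.535
```

Call:
carry_out([
  [[0, 0, 0.001, 0], [0, 0, 0, 0]],
])

```text
t: 25.22
tcp_pos: [489.1, 130.7, 23.3]
ee_rot: [-1.573, -0.004, -1.529]
contact_force: [-12.3, -19.7, 15.7]
gripper_width: 0.538
```

Run:
```python
from h import *
crop("scene","u2.png",345,95,80,60,10)
crop("top","u1.png",190,180,80,60,10)
s=r.read_state();print(s["tcp_pos"],s["contact_force"],s["moment"],s["ee_rot"])
```

```text
[489.11281041 130.73241009  23.34820592] [-11.33842328 -18.96386573  15.68069043] [-3.41199407e+00  1.93638694e+00  3.21159038e-03] [-1.57257899 -0.00384227 -1.52928457]
```

View pics/u2.png

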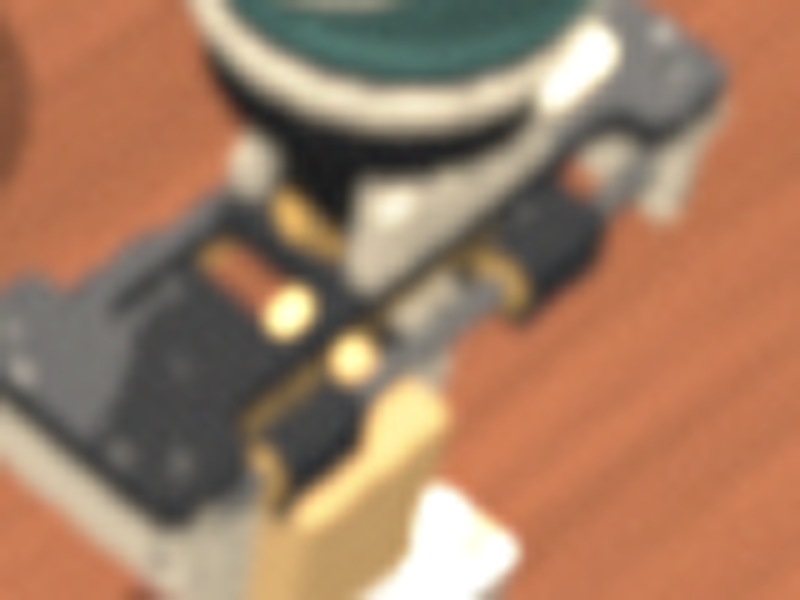

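View pics/u1.png

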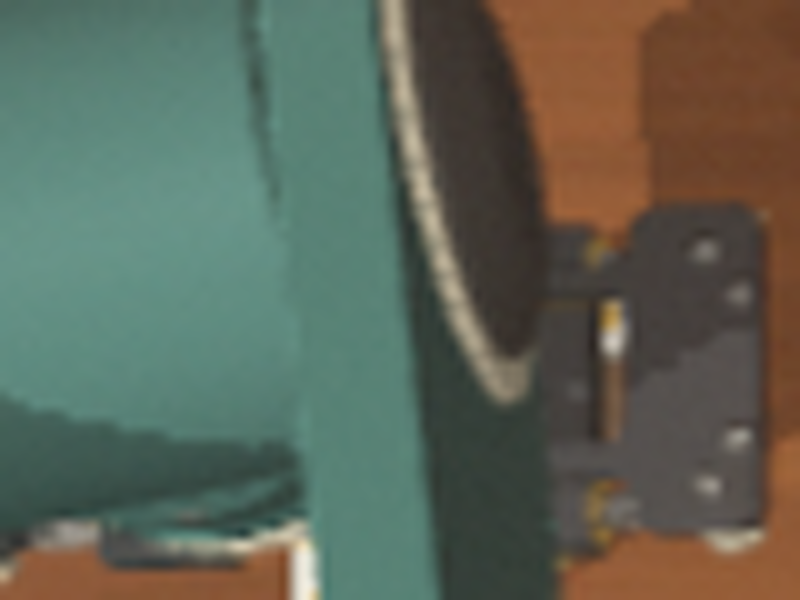

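Call:
carry_out([
  [[0.001, -0.0008, 0, 0], [0, 0, 0, 0]],
])

```text
t: 25.58
tcp_pos: [489.1, 130.6, 23.4]
ee_rot: [-1.572, -0.002, -1.529]
contact_force: [-3.7, -8.6, 3.3]
gripper_width: 0.537
```

Call:
carry_out([
  [[0, 0, 0.001, 0], [0, 0, 0, 0]],
])

```text
t: 25.82
tcp_pos: [489.8, 130.7, 23.4]
ee_rot: [-1.573, -0.002, -1.529]
contact_force: [-8.7, -9.4, 7.5]
gripper_width: 0.535
```

Call:
carry_out([
  [[0, 0, 0.001, 0], [0, 0, 0, 0]],
])

```text
t: 26.08
tcp_pos: [490.7, 130.7, 23.4]
ee_rot: [-1.573, -0.002, -1.529]
contact_force: [-8.5, -8.8, 7.1]
gripper_width: 0.535
```

Run:
```python
from h import *
crop("scene","v2.png",350,120,60,60,10)
crop("top","v1.png",190,200,80,60,10)
C=np.array([489.2,131,0]);y=np.radians(2.4)
ux=np.array([np.cos(y),np.sin(y),0]);uy=np.array([-np.sin(y),np.cos(y),0]);z=np.array([0,0,1])
for nm,a,b,h in(("farL",25,25,70),("farR",25,-25,70),("farRb",25,-25,0),("farLb18",25,25,18),("farR18",25,-25,18),("nearR",-25,-25,70)):
    print(nm,((pj("scene",C+ux*a+uy*b+z*h)[0]-[349.6,119.6])*10).round())
F=np.array([513.2,156.5,0])
for nm,a,b,h in(("corner18",0,0,18),("farend_in",0,-80,18),("outercorner",15,15,18),("farend_out",15,-80,18),("sideend",-80,0,18)):
    print(nm,((pj("scene",F+ux*a+uy*b+z*h)[0]-[349.6,119.6])*10).round())
```

```text
farL [402. 167.]
farR [260. 282.]
farRb [229. 449.]
farLb18 [374. 295.]
farR18 [237. 408.]
nearR [108. 159.]
corner18 [373. 297.]
farend_in [151. 478.]
outercorner [458. 299.]
farend_out [195. 516.]
sideend [142. 111.]
```

View pics/v2.png

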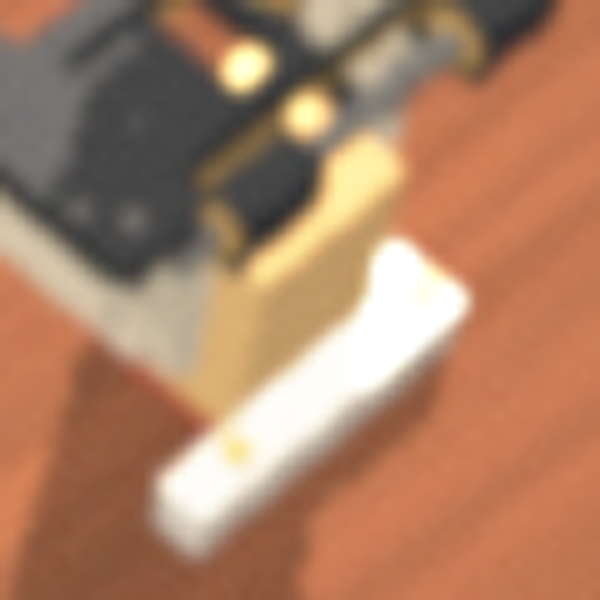

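View pics/v1.png

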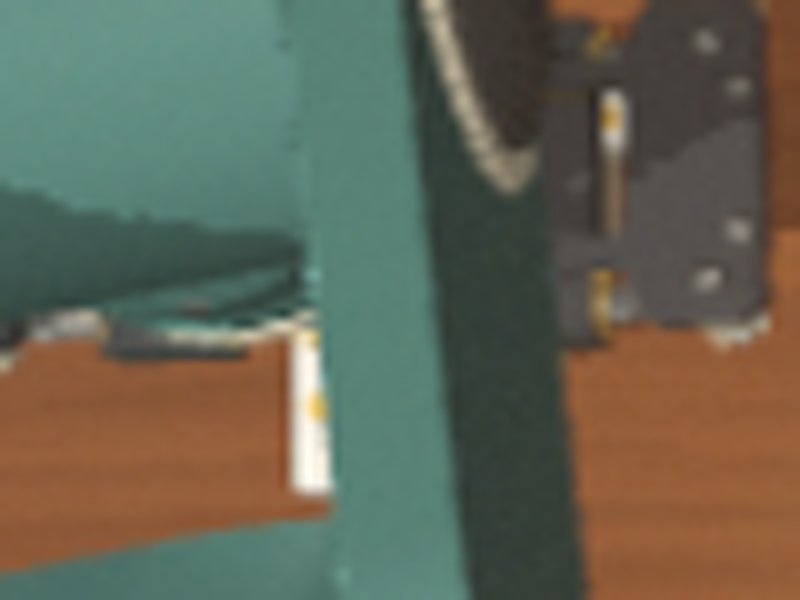

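Run:
```python
from h import *
crop("scene","w2.png",362,136,40,30,20)
```

```text
(no output)
```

View pics/w2.png

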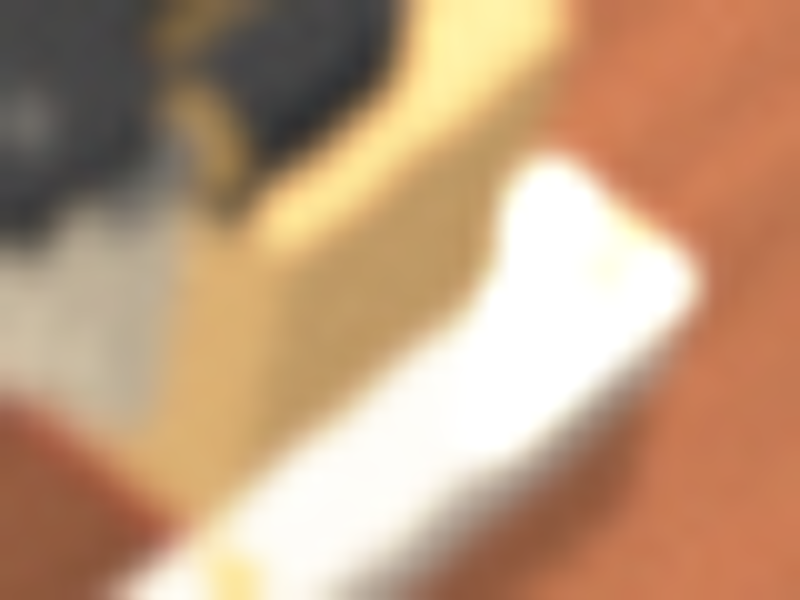

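Run:
```python
from h import *
from itertools import product
y=np.radians(2.4)
ux=np.array([np.cos(y),np.sin(y),0]);uy=np.array([-np.sin(y),np.cos(y),0]);z=np.array([0,0,1])
for th in(-.08,-.04,0,.04,.08):
    # pivot hinge fixed at height 42, x,y=489.7,131 
    H=np.array([490.2,131,42.2]);c,s=np.cos(th),np.sin(th)
    f=lambda a,b,h:(H+ux*(a*c+(h-42.2)*s)+uy*b+z*(-a*s+(h-42.2)*c))
    q=[(25,-25,70),(25,25,70),(25,-25,0),(-25,-25,0),(25,-25,20)]
    print(th,((pj("scene",[f(*i) for i in q])-[361.6,135.6])*20).round().tolist(),f(25,0,0)[2].round(1),f(-25,0,0)[2].round(1))
im=r.grab_frame("scene")
sub=im[130:172,355:410]
big=cv2.resize(sub,None,fx=14,fy=14,interpolation=cv2.INTER_NEAREST);cv2.imwrite("pics/w3.png",big)
```

```text
-0.08 [[273.0, 228.0], [558.0, -1.0], [245.0, 590.0], [-45.0, 369.0], [253.0, 490.0]] 2.1 -1.9
-0.04 [[279.0, 239.0], [564.0, 9.0], [235.0, 587.0], [-54.0, 357.0], [247.0, 491.0]] 1.0 -1.0
0 [[285.0, 250.0], [570.0, 20.0], [224.0, 583.0], [-63.0, 344.0], [241.0, 492.0]] 0.0 0.0
0.04 [[291.0, 260.0], [575.0, 30.0], [213.0, 580.0], [-72.0, 332.0], [235.0, 492.0]] -1.0 1.0
0.08 [[296.0, 271.0], [581.0, 41.0], [203.0, 575.0], [-80.0, 319.0], [228.0, 492.0]] -1.9 2.1
```

View pics/w3.png

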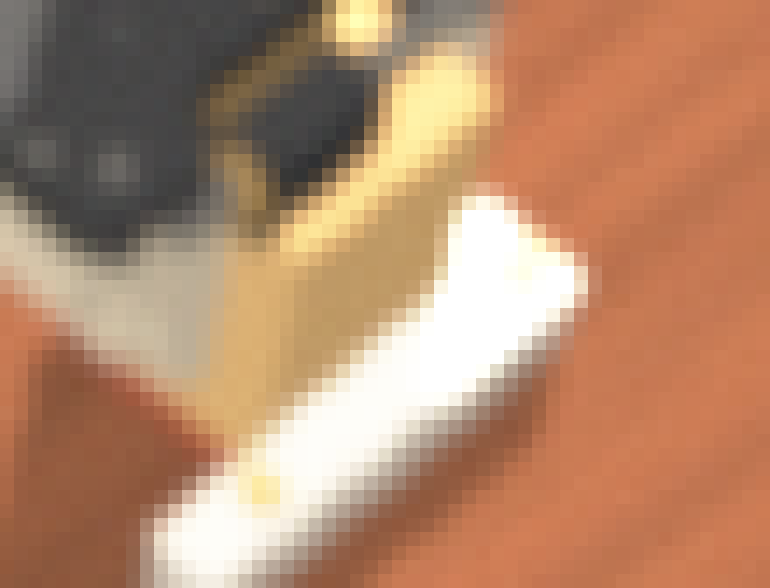

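Call:
carry_out([
  [[0, 0, 0, 0], [0, 0, 0, 0], [0, 0.0005, 0, 0], [0, 0, 0, 0]],
], newtons=35)

```text
t: 26.78
tcp_pos: [490.8, 130.7, 23.3]
ee_rot: [-1.573, -0.002, -1.529]
contact_force: [-11.9, -9.9, 12.8]
gripper_width: 0.54
```

Call:
carry_out([
  [[0, 0, 0.001, 0], [0, 0, 0, 0]],
])

```text
t: 27.02
tcp_pos: [491.7, 130.7, 23.3]
ee_rot: [-1.573, -0.002, -1.529]
contact_force: [-11.9, -9.9, 13.9]
gripper_width: 0.538
```

Call:
carry_out([
  [[0, 0, 0.0005, 0], [0, 0, 0, 0]],
])

```text
t: 27.28
tcp_pos: [491.9, 130.8, 23.4]
ee_rot: [-1.574, -0.002, -1.529]
contact_force: [-15.9, -10.9, 16.5]
gripper_width: 0.536
```

Call:
carry_out([
  [[0, 0, 0.0005, 0], [0, 0, 0, 0]],
])

```text
t: 27.52
tcp_pos: [492.0, 130.8, 23.4]
ee_rot: [-1.575, -0.002, -1.529]
contact_force: [-21.9, -11.1, 20.4]
gripper_width: 0.539
```

Run:
```python
from h import *
im=r.grab_frame("scene")
sub=im[130:172,355:410]
cv2.imwrite("pics/x3.png",cv2.resize(sub,None,fx=14,fy=14,interpolation=cv2.INTER_NEAREST))
cv2.imwrite("pics/x2.png",cv2.resize(im[136:166,362:402],None,fx=20,fy=20,interpolation=cv2.INTER_CUBIC))
s=r.read_state();print(s["tcp_pos"],s["contact_force"],s["moment"],s["ee_rot"])
```

```text
[491.97100087 130.75889567  23.39100462] [-21.00961018  -9.78204092  19.94353867] [-1.97146225  3.76697358 -0.0216778 ] [-1.57536233 -0.00208428 -1.52916488]
```

View pics/x3.png

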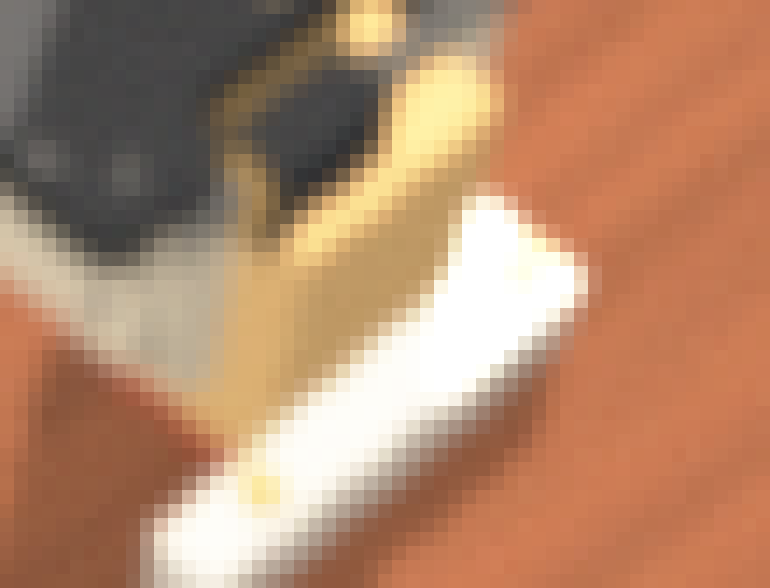

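View pics/x2.png

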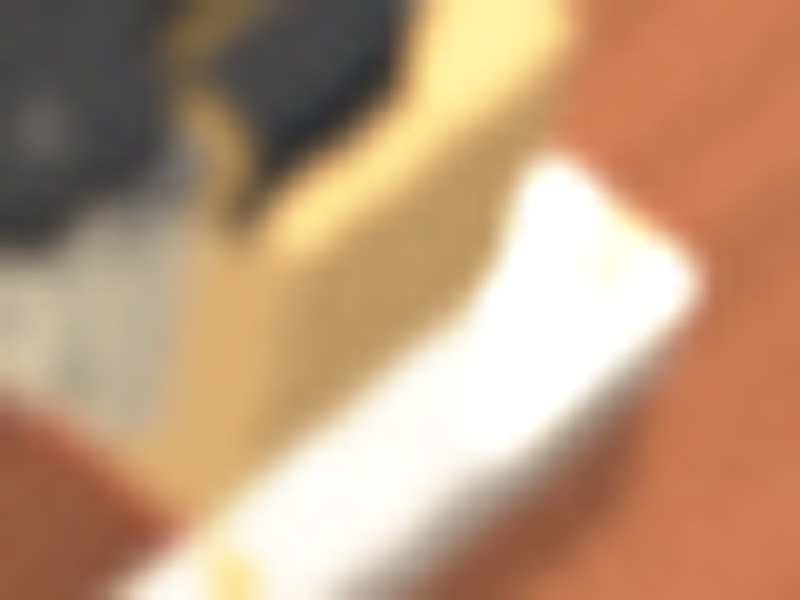

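Call:
carry_out([
  [[0, -0.0006, 0, 0], [0, 0, 0.0005, 0], [0, 0, 0, 0], [0, 0, 0, 0]],
])

```text
t: 28.08
tcp_pos: [492.0, 130.8, 23.4]
ee_rot: [-1.577, -0.002, -1.529]
contact_force: [-21.9, -9.2, 15.3]
gripper_width: 0.534
```

Call:
carry_out([
  [[-0.0003, -0.0005, 0, 0], [0, 0, 0, 0], [0, 0, 0, 0], [0, 0, 0, 0]],
])

```text
t: 28.58
tcp_pos: [492.0, 130.8, 23.4]
ee_rot: [-1.577, -0.003, -1.529]
contact_force: [-17.4, -12.7, 9.6]
gripper_width: 0.535
```

Run:
```python
from h import *
im=r.grab_frame("scene")
cv2.imwrite("pics/y1.png",cv2.resize(im[100:175,330:430],None,fx=8,fy=8,interpolation=cv2.INTER_CUBIC))
cv2.imwrite("pics/y0.png",im)
s=r.read_state();print(s["t"],s["tcp_pos"],s["contact_force"],s["moment"],s["ee_rot"])
```

```text
28.625 [491.97832359 130.79834654  23.43989045] [-18.6397818  -12.23943739   8.87632969] [-2.14345223  3.2922972  -0.07979769] [-1.5765629  -0.00266152 -1.52919552]
```

View pics/y1.png

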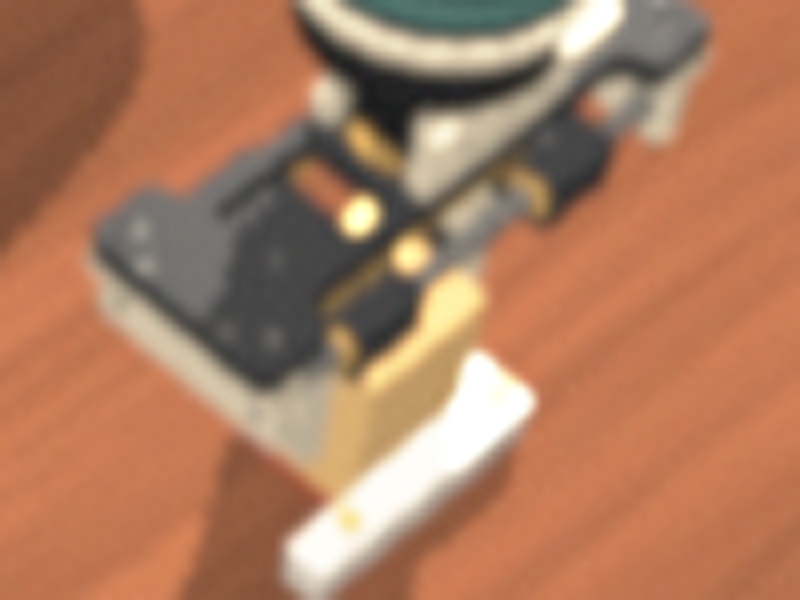

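View pics/y0.png

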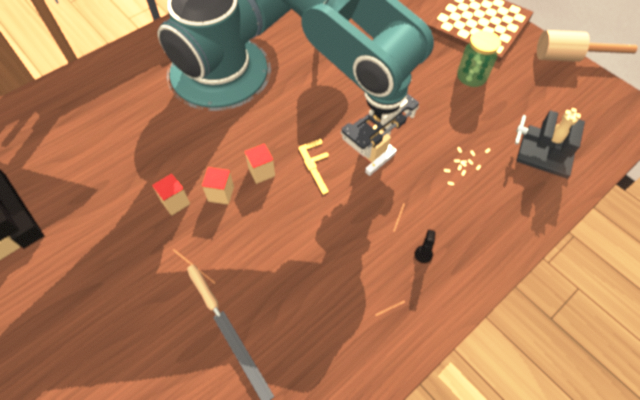

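Run:
```python
from plant import r
print(r.sign_off()); s=r.read_state();print(s["t"],s["tcp_pos"],s["contact_force"])
```

```text
the job is handed in; nothing more can be done
None
the job is handed in; nothing more can be done
```

The blank, the look-alike farthest from the base, is turned over. I handed it in standing on its red end, bore up, held in the fence corner and pressed on both stops. The sign-off reported no verdict.

**How it was turned:** The tool can only turn about the vertical, so I rolled the blank. I tipped it onto its side with the jaws as a hinge, then levered it over the outside of the far stop until it fell upright on the red end. I then regripped it, carried it into the corner and pushed it onto both stops. Two earlier tries at the second roll failed. When I lifted the blank by its mouth end it did not swing, and when I pushed it on the bare bench it only slid.

**Last checks (about 28.6 s of the 61 s):**

| Check | Reading |
|---|---|
| Force on the tool from the far stop | about 18 N |
| Force on the tool from the side stop | about 12 N |
| Downward push on the bench | about 9 N |
| Grip | 35 N |
| Tool position while held | unchanged, at rest |

- **Contact on both stops:** The tool stayed put when I eased the downward push, and pushing further only raised the force. The stop forces are read at the wrist, so they include a little bench friction.
- **Uprightness:** The images showed the blank upright within what I could measure, about 0.05 rad.
- **Bystanders:** The knight, calipers and rasp look unmoved in the last picture.
- **Disagreement:** In fence x, the tool touched about 2 to 3 mm further out than the camera estimate. I put this down to the grip sitting off the blank's centre and camera error, because the whole blank was seen sliding until it met the stop. I did not get an independent check of that position.

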